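# Lock the sloping lid with the C-hook

## Robot

A 7-joint arm with a two-finger parallel gripper is mounted at the origin on the work surface. World frame = base frame: x ahead of the robot, y to its left, z up, the work surface at z = 0. Lengths are in mm, angles in rad, forces in N, time in s.
With the tool pointing down it reaches from about 400 to 750 mm from the base axis. Payload 19.5 kg.
Tool frame: the origin (TCP) lies between the finger pads; the fingertips stand 22 mm ahead of it and the grasp point (between the pads) lies 3 mm ahead of it; z points along the fingers, x is the direction in which the jaws open and shut, and the axes are right-handed (so a half turn about z gives the same grasp; the last joint's range is limited). The gripper opens to 85 mm and grips with 20 to 120 N. Pads are 22 mm wide; open, the fingers measure 114 mm over their backs; the gripper's body (76 mm by 85 mm) begins 54 mm behind the grasp point. The pads swing forward as they close: fully open they stand 13 mm farther back than shut.
Start: joints at [1.165, 0.707, -0.028, 1.485, 0.022, 0.951, -0.075], TCP at [204.593, -537.345, 253.268] pointing down, gripper open.
Joint ranges: [-2.71, 2.71], [-0.32, 2.16], [-1.57, 1.52], [0, 2.45], [-1.46, 4.6], [0, 2.02], [-2.83, 2.83]. Speed limits (rad/s): [1.89, 1.89, 2.57, 2.57, 3.01, 3.01, 3.01].

## Interface

Orientations are given as a rotation vector (axis times angle).
In Python, from bench import arm gives the robot as it stands.
- The arm moves only by the shell command python3 -m crank 'ROWS'. ROWS is JSON, a list that holds one entry, the list of rows, each a list of 7 numbers: the shift along the tool's x, y, z in m, then the turn, a rotation vector about the tool's x, y, z in degrees, then the opening, from 0 (shut) to 1 (fully open). In form: [[[dx, dy, dz, wx, wy, wz, claw], ...]]. A call has exactly 5 rows; each row shifts and turns the commanded pose from where the row before left it, along the tool's axes as they then stand; what a row does not reach is not made up. A row lasts 1/10 s, in which the tool goes at most 50 mm and 8.59 degrees, less where a joint would pass 70% of its speed; a pose out of reach is approached as far as the arm can. A call is refused whole if a number of a shift passes 0.05 or a number of a turn 8.59, either way. A call with a gripper value outside its range is refused whole. The fingers move at their own pace and stop on an object; the grip force is fixed at half the most. Time passes only in rows, so rows that do not move let the fingers close, or fill a call up. It gives the time, the measured TCP pose, the force and the opening at its end, in the units of the state.
- arm.get_obs(): the state, without advancing time (a new reading comes with each control period).
- arm.snapshot(name): name is "scene" or "top"; returns (picture, depth): 384x512x3 uint8, red, green, blue; 384x512 float32, mm along the optical axis (not along the pixel's ray), 0 where there is no reading.
- arm.camera_model(name): a dict with "fx", "fy", "cx", "cy" (pixels), "R" (3x3) and "t" (3): a world point X has camera coordinates R X + t. Camera axes: x right, y down, z forward; pixel columns grow to the right and rows downward; lengths in mm; the calibration is good to about 2 mm. A picture is of the moment at which its call begins. camera_model takes no time and is no camera call.
- arm.sign_off(): hands the job in, once; it reports no verdict.
Trained networks look in the newest picture that a camera, given by its name, has taken for a name from the list of things; names that differ only in an ending like _2 or _b are one class to them, and where a whole thing is asked for, a point or a joint stands for the part that bears it (a point fixed in the world has none). Each returns a list of dicts, best first, with "confidence" (0 to 1); they miss things now and then, are a little off and sometimes report something else, mostly with a low value. They report only what shows in the picture. A call takes as long as a camera call. They do not tell look-alikes from the thing itself.
- arm.cut_out(camera, name): "mask" (384x512 bool, what is visible of it) and "rect" ([left, top, right, bottom] in pixels, round what is visible of it).
- arm.pinpoint(camera, name): "pixel" ([row, column] in pixels: a listed point, or the origin of a listed thing).
The state is a dict: "clock": time; "qpos": joint angles; "joint_vel": joint speeds; "joint_efforts": joint torques, N m; "eef_pos": TCP position; "orientation": TCP orientation; "ft_force": force on the tool from outside, world axes, zero at the start; "wrist_torque": the same for the moment, N m; "gripper_width": finger opening in mm.
Only numpy, scipy, OpenCV 4.12 (cv2) and the standard library are available. Lean on these libraries where they do the work, as an engineer would, in place of code of your own. Each camera call takes 0.05 s, during which the arm holds its last target.

## Task

Push the chest's sloping lid fully shut so that the yellow staple stands out through its slot. Then lock it: take the red-handled C-hook from the tray and swing its tip through the staple and on round along the curve of the hook, until the staple sits in the half of the bend that is nearer the handle, and leave the hook lying there flat on the closed lid. Do not disturb the bottle, the jar or the spanner.

Things in the scene. Friction and masses are not known exactly. Their poses are not given: they have to be found in the camera images.
- chest: Orange steel chest, 282 (x) x 240 (y) x 163 mm high, fixed; origin at the centre of its underside, z up, its low front faces its own -x (towards the robot). Its lid slopes at 28 degrees, from 50 mm high along the front (x = -141 mm) up to 163 mm at the hinge (x = +71 mm); behind the hinge is a flat top 70 mm deep.
- lid (a joint): Hinge of the grey lid (rubber-faced: the hook does not slide on it), rad: 0 = shut (on a stop), grows as the front edge rises (to 1.2); starts at 0.5 to 0.85. 240 mm wide, 240 from hinge to front edge, 4 thick, 0.5 kg. Its stiff hinge (0.8 N m friction) holds it where left: push it shut with a few N near the front edge. When shut, the staple stands through its 22 x 50 mm slot.
- lid_press (a point): Point on the lid's upper face, on its centre line, 215 mm from the hinge line and 25 mm from the front edge; moves with the lid; axes of the lid (x from front edge to hinge, y along the hinge, z out of the upper face).
- staple: Yellow hoop of 8 mm rod fixed to the chest. Origin: middle of the slot, on the upper face of the shut lid; x up the slope, y along the hinge, z square out of the shut lid (28 degrees from vertical). Hoop in its yz plane: legs at y = -15 and +15 mm, bar at z = 27; the hole is 22 mm wide (y), 23 high (z = 0 to 23), axis x. Hinge line at x = +140 mm, z = 0; lid front edge at x = -100, its centre line at y = -40.
- staple_eye (a point): Middle of the staple's hole, 11.5 mm out from the lid; axes of the staple.
- tray: Open metal drawer tray with yellow honeycomb liner, fixed, 272 (x) x 208 (y) mm, walls 4 mm thick, 32 mm high, floor 8 mm above the bench; origin at the centre of its underside. A divider makes a 200 x 200 mm compartment on its -x side (centre at x = -32 mm), where the hook lies, and a 60 mm wide one on its +x side with the spanner.
- hook: C-hook 166 mm long, 0.14 to 0.28 kg, lying flat, any yaw. Origin on its underside, z up. 9 mm steel bar (its centre 4.5 mm up) bent to an arc in the xy plane, radius 42 mm, centre at (-38, 10) mm; it runs counter-clockwise (from above) from the tip at 30 degrees from +x to 260 degrees; a cranked shank leads to the red handle: block 60 (x) x 16 (y) x 34 mm high, centred at (52, -20) mm.
- hook_arc (a point): Centre of the hook's arc, at the height of the bar's centre line (4.5 mm above its underside); axes of the hook.
- hook_tip (a point): Free end of the hook's bar, on its centre line (30 degrees from +x round the arc centre).
- hook_grip (a point): Middle of the hook's red handle, 17 mm above the hook's underside; axes of the hook. Grip it across its 16 mm width (y).
- oil_bottle: Bystander: blue bottle standing on the bench between chest and tray, 52 mm across, 150 mm high; origin at the centre of its underside.
- jar: Bystander: white jar with steel cap standing on the chest's flat top, 52 mm across, 75 mm high; origin at the centre of its underside.
- spanner: Bystander: spanner 150 mm long lying along the tray's narrow compartment; origin in its underside, x along its length.
Not all that is in view belongs to the job. Several things have the shape of the hook; the one meant has the colours described above.

How it is judged:
By the outcome, as a careful person would: the job done as asked, in the order asked, and still so for the second after the job is handed in, with the robot touching nothing.
It also fails if it takes over 67 s, if anything falls off the work surface, if the arm or the gripper's body presses on something with over 40 N, if the wrist force passes 120 N, or if a joint passes its speed limit or range.

## Working session

There is one attempt and no reset: what is moved stays moved. The work goes in short steps, Python scripts to look and compute and a shell command to move; the robot and the scene stay as the last step left them, time stands still between calls to the robot, and variables do not carry over. Pictures are saved under pics/ and viewed, and the job is handed in when it is done.

```bash
ls; mkdir -p pics; python3 - <<'E'
from bench import arm
import cv2,numpy as np
o=arm.get_obs();print(o)
for n in("scene","top"):
    p,d=arm.snapshot(n);cv2.imwrite(f"pics/{n}0.png",p[:,:,::-1]);np.save(f"pics/{n}0d.npy",d);np.save(f"pics/{n}0p.npy",p)
    m=arm.camera_model(n);print(n,m)
E
```

```text
pics
{'clock': 0.0, 'qpos': array([ 1.16530881,  0.70712898, -0.02762514,  1.48503245,  0.02196335,
        0.95093582, -0.07556976]), 'joint_vel': array([ 7.25197720e-04,  6.05618997e-04, -5.72448777e-05,  1.21984051e-03,
       -3.81814557e-05,  5.62088596e-05, -9.67413379e-05]), 'joint_efforts': array([ 8.44908500e-04, -8.83205652e+01,  1.23491954e+00, -2.36166251e+01,
        1.69672980e-02,  6.50270667e-03,  2.09185202e-05]), 'eef_pos': array([ 204.50824416, -537.11413045,  252.80458265]), 'orientation': array([-2.58600280e+00,  1.78267627e+00,  1.56267291e-03]), 'ft_force': array([ 0.04463523, -0.61249777, -0.59217483]), 'wrist_torque': array([-0.03504554, -0.02769767, -0.00179887]), 'gripper_width': 85.43986649764967}
scene {'fx': 356.67975965403633, 'fy': 356.67975965403633, 'cx': 258.5364025316828, 'cy': 191.09359739254973, 'R': array([[-0.98800007, -0.15417425,  0.00928255],
       [-0.12483371,  0.76169603, -0.63579533],
       [ 0.09095279, -0.6293246 , -0.77180187]]), 't': array([ 491.47870824,  220.71425212, 1070.77259926])}
top {'fx': 364.0322358655282, 'fy': 364.0322358655282, 'cx': 258.93642506347, 'cy': 193.6946923681266, 'R': array([[ 0.01213083, -0.99992467, -0.00187044],
       [-0.98921592, -0.01172782, -0.14599426],
       [ 0.14596133,  0.0036213 , -0.98928367]]), 't': array([-97.35859614, 549.92249723, 947.5121218 ])}
```

View pics/scene0.png

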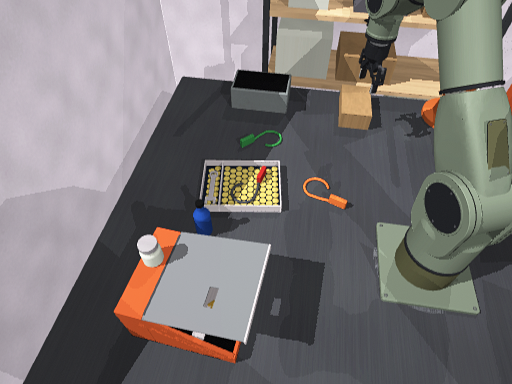

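View pics/top0.png

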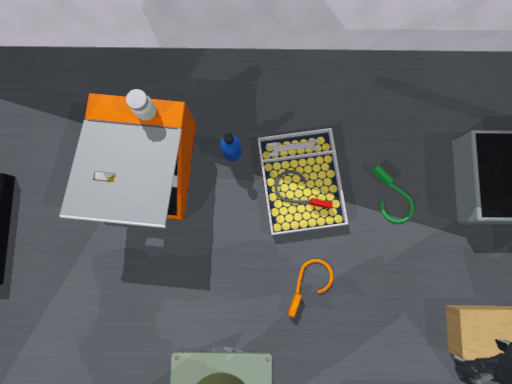

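The top view shows the chest at upper left (lid open, staple in its slot near 104,177), the bottle at (231,148), the tray at (302,182), and the red-handled hook with its handle at (320,203). The green and orange hooks are decoys.

```bash
cat > h.py <<'E'
from bench import arm
import cv2,numpy as np
from scipy.spatial.transform import Rotation as Ro
def snap(n,tag):
    p,d=arm.snapshot(n);cv2.imwrite(f"pics/{n}{tag}.png",p[:,:,::-1]);np.save(f"pics/{n}{tag}d.npy",d);np.save(f"pics/{n}{tag}p.npy",p);return p,d
def back(n,r,c,depth):
    m=arm.camera_model(n);x=np.stack([(c-m['cx'])/m['fx']*depth,(r-m['cy'])/m['fy']*depth,depth],-1)
    return (x-m['t'])@m['R']
def atz(n,r,c,z):
    m=arm.camera_model(n);d=np.array([(c-m['cx'])/m['fx'],(r-m['cy'])/m['fy'],1.])@m['R'];o=-m['R'].T@m['t']
    return o+d*(z-o[2])/d[2]
def cloud(n,d):
    r,c=np.mgrid[:384,:512];return back(n,r,c,d)
def proj(n,X):
    m=arm.camera_model(n);q=np.asarray(X)@m['R'].T+m['t'];return np.stack([q[...,1]/q[...,2]*m['fy']+m['cy'],q[...,0]/q[...,2]*m['fx']+m['cx']],-1)
E
python3 - <<'E'
from h import *
for n,th in (("top",["chest","staple","staple_eye","lid_press","tray","hook","hook_arc","hook_tip","hook_grip"]),("scene",["chest","staple_eye","lid_press","hook_grip","hook_arc","hook_tip"])):
  d=np.load(f"pics/{n}0d.npy")
  for t in th:
    for r in arm.pinpoint(n,t)[:3]:
        y,x=r['pixel'];i,j=int(round(y)),int(round(x))
        print(n,t,round(r['confidence'],2),np.round([y,x],1),np.round(back(n,y,x,np.array(d[min(i,383),min(j,511)])),1))
E
```

```text
top staple 0.74 [174.1 120.2] [572.8 234.2 181.2]
top staple_eye 0.51 [179.1 118.1] [561.  238.7 180.4]
top staple_eye 0.3 [150.8 229.9] [655.  -13.9  95.5]
top lid_press 0.56 [203.  116.5] [503.6 234.8 189.7]
top tray 0.95 [180.9 296.9] [ 593.5 -197.1    7.9]
top tray 0.56 [154.4 228.7] [649.   -9.7  81.1]
top hook 0.69 [191.9 300.8] [ 561.9 -207.7   10.5]
top hook 0.59 [188.8 389.8] [ 5.754e+02 -4.608e+02 -4.000e-01]
top hook 0.59 [286.3 304.9] [ 304.  -218.4    3.2]
top hook_arc 0.94 [274.1 313.2] [ 336.5 -241.7    0.5]
top hook_arc 0.91 [188.6 288.9] [ 571.2 -174.6    8.5]
top hook_arc 0.81 [205.9 398.3] [ 527.1 -483.1   -1.4]
top hook_tip 0.83 [289.7 319.6] [ 296.3 -257.    10.8]
top hook_tip 0.8 [182.6 305.7] [ 588.6 -221.7    9.8]
top hook_grip 0.89 [303.7 293.7] [ 262.3 -185.2   32.8]
top hook_grip 0.81 [175.  381.5] [ 608.2 -427.5   32.7]
top hook_grip 0.75 [205.6 322.7] [ 521.1 -264.1   35.6]
scene chest 0.62 [303.2 197.8] [593.2 288.  176.8]
scene staple_eye 0.6 [313.1 211.2] [556.7 307.9 184.1]
scene lid_press 0.71 [282.  247.8] [489.2 225.9 190.6]
scene hook_grip 0.81 [174.1 259.2] [ 533.9 -246.3   40.4]
scene hook_grip 0.71 [142.6 245.9] [ 613.3 -424.1   14.3]
scene hook_grip 0.71 [200.3 338. ] [ 259.1 -180.3   32.2]
scene hook_arc 0.71 [194.4 246.1] [ 567.8 -173.5    9.9]
scene hook_arc 0.71 [189.7 318.5] [ 322.3 -242.2    1.4]
scene hook_arc 0.53 [137.4 271.4] [ 521.9 -491.8   -5.5]
scene hook_tip 0.78 [183.9 243.3] [ 585.1 -214.9   14.5]
scene hook_tip 0.68 [186.2 327.5] [ 292.2 -259.7    5.7]
scene hook_tip 0.66 [149.1 265.9] [ 534.1 -420.7   -4.7]
```

```bash
python3 - <<'E'
from h import *
P=[];
for n in("top","scene"):
    d=np.load(f"pics/{n}0d.npy");p=np.load(f"pics/{n}0p.npy").astype(int);C=cloud(n,d)
    hsv=cv2.cvtColor(p.astype(np.uint8),cv2.COLOR_RGB2HSV)
    org=(hsv[...,0]<14)&(hsv[...,1]>180)&(hsv[...,2]>100)&(d>0)
    reg=(C[...,1]>60)&(C[...,1]<460)&(C[...,0]>380)&(C[...,0]<820)
    m=org&reg&(abs(C[...,2]-163)<6)
    q=C[m];print(n,"flat",len(q),q[:,2].mean(),cv2.minAreaRect(q[:,:2].astype(np.float32)))
    g=(hsv[...,1]<40)&(hsv[...,2]>110)&reg&(C[...,2]>120)&(C[...,2]<330)&(d>0)
    q=C[g]
    # ransac plane
    rng=np.random.default_rng(0);best=0
    for _ in range(300):
        a=q[rng.choice(len(q),3,False)];nn=np.cross(a[1]-a[0],a[2]-a[0]);L=np.linalg.norm(nn)
        if L<1e3: continue
        nn/=L;i=abs((q-a[0])@nn)<3
        if i.sum()>best:best=i.sum();I=i
    q=q[I];c=q.mean(0);nn=np.linalg.svd(q-c,full_matrices=False)[2][2];nn*=np.sign(nn[2])
    ey=np.cross(nn,[1,0,0]);ey/=np.linalg.norm(ey);ex=np.cross(ey,nn)
    uv=np.c_[(q-c)@ex,(q-c)@ey]
    r=cv2.minAreaRect(uv.astype(np.float32));b=cv2.boxPoints(r)
    print(n,"lid",best,"n",nn,"tilt",np.arccos(nn[2]),"rect",r)
    print((c+b[:,:1]*ex+b[:,1:]*ey).round(1)); 
E
```

```text
top flat 115 163.0509822745607 ((738.5078735351562, 217.18002319335938), (239.22862243652344, 67.68299865722656), 84.64740753173828)
top lid 9527 n [ 0.13656504 -0.01288781  0.99054727] tilt 0.13760566562249643 rect ((5.844581604003906, 1.0422515869140625), (242.00735473632812, 245.2559356689453), 85.03288269042969)
[[450.6 121.7 196.7]
 [692.6 100.9 163. ]
 [713.4 342.  163.3]
 [471.3 362.8 196.9]]
scene flat 1917 161.38184547819245 ((738.1747436523438, 217.193115234375), (239.99464416503906, 68.04328918457031), 84.90849304199219)
scene lid 8890 n [ 0.1367873  -0.01258804  0.99052046] tilt 0.1378010038385152 rect ((6.875144958496094, -12.625885009765625), (241.9524688720703, 245.1458740234375), 85.1301498413086)
[[450.5 119.1 194.8]
 [692.4  98.7 161.2]
 [712.8 339.8 161.4]
 [470.8 360.2 195.1]]
```

```bash
cat >> h.py <<'E'
cy,sy=np.cos(np.radians(-5)),np.sin(np.radians(-5))
EX=np.array([cy,sy,0]);EY=np.array([-sy,cy,0]);EZ=np.array([0,0,1.])
HC=np.array([703.2,220.3,163.])
s28,c28=np.sin(np.radians(28)),np.cos(np.radians(28))
XS=c28*EX+s28*EZ;YS=EY;ZS=-s28*EX+c28*EZ
SO=HC+40*EY-140*XS   # staple origin
RS=np.c_[XS,YS,ZS]
def down(yaw): # tool x at world yaw deg, pointing down
    a=np.radians(yaw);x=np.array([np.cos(a),np.sin(a),0]);z=-EZ;return np.c_[x,np.cross(z,x),z]
def cur():
    o=arm.get_obs();return np.array(o['eef_pos']),Ro.from_rotvec(o['orientation']).as_matrix(),o
def plan(p,R,p1,R1,n,claw):
    """n rows; print in calls of 5"""
    w=Ro.from_matrix(R.T@R1).as_rotvec(degrees=True)/n
    out=[]
    for k in range(n):
        sh=R.T@((p1-p)/(n-k))/1000; sh=np.round(sh,4); ww=np.round(w,2)
        out.append([*sh.tolist(),*ww.tolist(),claw])
        p=p+R@sh*1000; R=R@Ro.from_rotvec(ww,degrees=True).as_matrix()
    for i in range(0,n,5):print(str(out[i:i+5]).replace(' ',''))
    print('max shift',max(np.linalg.norm(o[:3]) for o in out)*1000,'turn',np.linalg.norm(w))
    return p,R
E
python3 - <<'E'
from h import *
p,R,o=cur()
p,R=plan(p,R,np.array([450,-330,300.]),down(-40),10,0)
p,R=plan(p,R,np.array([493,239,275.]),down(-5),15,0)
# hook
for n in("top","scene"):
    d=np.load(f"pics/{n}0d.npy");q=np.load(f"pics/{n}0p.npy");C=cloud(n,d)
    hsv=cv2.cvtColor(q,cv2.COLOR_RGB2HSV)
    red=((hsv[...,0]<5)|(hsv[...,0]>174))&(hsv[...,1]>180)&(hsv[...,2]>90)&(d>0)
    reg=(C[...,1]>-330)&(C[...,1]<-150)&(C[...,0]>450)&(C[...,0]<650)
    u=C[red&reg];print(n,len(u),np.percentile(u[:,2],[5,50,95]))
    t=u[(u[:,2]>36)&(u[:,2]<50)];print(len(t),t.mean(0),cv2.minAreaRect(t[:,:2].astype(np.float32)))
    # tray rim
    w=reg
    dk=(hsv[...,1]<60)&(C[...,1]>-320)&(C[...,1]<-80)&(C[...,0]>440)&(C[...,0]<760)&(abs(C[...,2]-31)<7)
    t=C[dk];print('rim',len(t),cv2.minAreaRect(t[:,:2].astype(np.float32)))
E
```

```text
[[-0.0106,-0.0303,-0.0047,-0.0,0.0,-2.92,0],[-0.0091,-0.0308,-0.0047,-0.0,0.0,-2.92,0],[-0.0075,-0.0312,-0.0047,-0.0,0.0,-2.92,0],[-0.0059,-0.0316,-0.0047,-0.0,0.0,-2.92,0],[-0.0043,-0.0318,-0.0047,-0.0,0.0,-2.92,0]]
[[-0.0027,-0.032,-0.0046,-0.0,0.0,-2.92,0],[-0.001,-0.0321,-0.0047,-0.0,0.0,-2.92,0],[0.0006,-0.0322,-0.0046,-0.0,0.0,-2.92,0],[0.0022,-0.0321,-0.0047,-0.0,0.0,-2.92,0],[0.0039,-0.0319,-0.0046,-0.0,0.0,-2.92,0]]
max shift 32.53244534307251 turn 2.916004290230335
[[-0.0222,-0.0309,0.0017,-0.0,0.0,-2.33,0],[-0.0209,-0.0318,0.0017,-0.0,0.0,-2.33,0],[-0.0196,-0.0326,0.0017,-0.0,0.0,-2.33,0],[-0.0182,-0.0334,0.0017,-0.0,0.0,-2.33,0],[-0.0169,-0.0341,0.0017,-0.0,0.0,-2.33,0]]
[[-0.0155,-0.0348,0.0017,-0.0,0.0,-2.33,0],[-0.014,-0.0353,0.0016,-0.0,0.0,-2.33,0],[-0.0126,-0.0359,0.0017,-0.0,0.0,-2.33,0],[-0.0111,-0.0364,0.0016,-0.0,0.0,-2.33,0],[-0.0096,-0.0368,0.0017,-0.0,0.0,-2.33,0]]
[[-0.0081,-0.0372,0.0016,-0.0,0.0,-2.33,0],[-0.0066,-0.0374,0.0017,-0.0,0.0,-2.33,0],[-0.0051,-0.0377,0.0016,-0.0,0.0,-2.33,0],[-0.0036,-0.0379,0.0017,-0.0,0.0,-2.33,0],[-0.002,-0.038,0.0016,-0.0,0.0,-2.33,0]]
max shift 38.13371211933084 turn 2.3306695213298028
top 131 [27.80577973 41.28884465 43.92884354]
117 [ 528.06959875 -258.42657335   41.35197968] ((528.6443481445312, -258.1657409667969), (58.64601516723633, 14.747113227844238), 78.08617401123047)
rim 768 ((590.4827270507812, -207.58360290527344), (278.09759521484375, 208.9103240966797), 8.638907432556152)
scene 88 [20.62050824 37.32862082 42.50082529]
51 [ 528.90745769 -258.21115928   39.73401897] ((528.9241943359375, -259.97998046875), (58.58317565917969, 14.474437713623047), 75.90678405761719)
rim 456 ((590.2810668945312, -207.3739013671875), (277.18719482421875, 210.75531005859375), 8.725896835327148)
```

```bash
python3 -m crank '[[[-0.0106,-0.0303,-0.0047,0,0,-2.92,0],[-0.0091,-0.0308,-0.0047,0,0,-2.92,0],[-0.0075,-0.0312,-0.0047,0,0,-2.92,0],[-0.0059,-0.0316,-0.0047,0,0,-2.92,0],[-0.0043,-0.0318,-0.0047,0,0,-2.92,0]]]'
python3 -m crank '[[[-0.0027,-0.032,-0.0046,0,0,-2.92,0],[-0.001,-0.0321,-0.0047,0,0,-2.92,0],[0.0006,-0.0322,-0.0046,0,0,-2.92,0],[0.0022,-0.0321,-0.0047,0,0,-2.92,0],[0.0039,-0.0319,-0.0046,0,0,-2.92,0]]]'
python3 -m crank '[[[-0.0222,-0.0309,0.0017,0,0,-2.33,0],[-0.0209,-0.0318,0.0017,0,0,-2.33,0],[-0.0196,-0.0326,0.0017,0,0,-2.33,0],[-0.0182,-0.0334,0.0017,0,0,-2.33,0],[-0.0169,-0.0341,0.0017,0,0,-2.33,0]]]'
python3 -m crank '[[[-0.0155,-0.0348,0.0017,0,0,-2.33,0],[-0.014,-0.0353,0.0016,0,0,-2.33,0],[-0.0126,-0.0359,0.0017,0,0,-2.33,0],[-0.0111,-0.0364,0.0016,0,0,-2.33,0],[-0.0096,-0.0368,0.0017,0,0,-2.33,0]]]'
python3 -m crank '[[[-0.0081,-0.0372,0.0016,0,0,-2.33,0],[-0.0066,-0.0374,0.0017,0,0,-2.33,0],[-0.0051,-0.0377,0.0016,0,0,-2.33,0],[-0.0036,-0.0379,0.0017,0,0,-2.33,0],[-0.002,-0.038,0.0016,0,0,-2.33,0]]]'
python3 - <<'E'
from h import *
p,R,o=cur();print(o['clock'],p,R.round(3),o['qpos'].round(2),o['gripper_width'])
E
```

```text
clock: 1.35
eef_pos: [328.1, -432.8, 277.0]
orientation: [2.794, -1.437, 0.0]
ft_force: [0.3, -1.1, 0.9]
gripper_width: 12.4
clock: 1.85
eef_pos: [450.9, -329.0, 300.3]
orientation: [2.954, -1.07, 0.0]
ft_force: [0.2, -0.3, 0.5]
gripper_width: 0.1
clock: 2.35
eef_pos: [464.2, -138.8, 291.6]
orientation: [-3.047, 0.766, -0.0]
ft_force: [1.5, 0.7, 0.4]
gripper_width: 0.1
clock: 2.85
eef_pos: [478.6, 50.9, 283.3]
orientation: [-3.109, 0.453, -0.001]
ft_force: [0.5, -1.4, 0.2]
gripper_width: -0.2
clock: 3.35
eef_pos: [492.9, 240.6, 275.1]
orientation: [-3.139, 0.135, -0.0]
ft_force: [1.2, -0.9, -0.1]
gripper_width: 0.0
3.35 [492.85839219 240.63881085 275.0707541 ] [[ 0.996 -0.086  0.   ]
 [-0.086 -0.996  0.   ]
 [ 0.    -0.    -1.   ]] [-0.37  0.65 -0.27  1.54  0.2   0.98 -0.78] 0.04239518135406282
```

```bash
python3 -m crank '[[[0,0,0.02,0,0,0,0],[0,0,0.02,0,0,0,0],[0,0,0.01,0,0,0,0],[0,0,0.01,0,0,0,0],[0,0,0.01,0,0,0,0]]]'
python3 -m crank '[[[0,0,0.01,0,0,0,0],[0,0,0.01,0,0,0,0],[0,0,0.01,0,0,0,0],[0.001,0,0.01,0,0,0,0],[0.001,0,0.01,0,0,0,0]]]'
```

```text
clock: 3.85
eef_pos: [493.1, 239.1, 204.9]
orientation: [-3.138, 0.138, -0.001]
ft_force: [-1.3, 0.3, 1.2]
gripper_width: -0.1
clock: 4.35
eef_pos: [495.1, 238.9, 154.2]
orientation: [-3.138, 0.137, -0.0]
ft_force: [0.6, 0.5, 1.2]
gripper_width: -0.2
```

```bash
python3 -m crank '[[[0.002,0,0.01,0,0,0,0],[0.002,0,0.01,0,0,0,0],[0.002,0,0.01,0,0,0,0],[0.002,0,0.01,0,0,0,0],[0.002,0,0.01,0,0,0,0]]]'
```

```text
clock: 4.85
eef_pos: [505.2, 238.0, 104.2]
orientation: [-3.138, 0.137, -0.0]
ft_force: [1.2, -0.3, 2.1]
gripper_width: -0.0
```

```bash
python3 -m crank '[[[0.001,0,0.005,0,0,0,0],[0.001,0,0.004,0,0,0,0],[0.001,0,0.002,0,0,0,0],[0,0,0.002,0,0,0,0],[0,0,0.002,0,0,0,0]]]'
```

```text
clock: 5.35
eef_pos: [508.0, 237.8, 90.2]
orientation: [-3.138, 0.137, -0.001]
ft_force: [0.6, -0.8, 1.9]
gripper_width: -0.2
```

```bash
python3 -m crank '[[[0,0,0.002,0,0,0,0],[0,0,0.002,0,0,0,0],[0,0,0.001,0,0,0,0],[0,0,0.001,0,0,0,0],[0,0,0.001,0,0,0,0]]]'
```

```text
clock: 5.85
eef_pos: [508.2, 237.8, 83.5]
orientation: [-3.138, 0.137, -0.001]
ft_force: [-2.0, -2.2, 23.8]
gripper_width: 0.3
```

```bash
python3 - <<'E'
from h import *
p,R,o=cur()
p,R=plan(p,R,np.array([505,232,230.]),R,5,0)
p,R=plan(p,R,np.array([528,-256,180.]),down(-13),15,0.6)
E
```

```text
[[-0.0005,0.0012,-0.0293,0.0,0.0,0.0,0],[-0.0005,0.0012,-0.0293,0.0,0.0,0.0,0],[-0.0005,0.0012,-0.0293,0.0,0.0,0.0,0],[-0.0005,0.0012,-0.0293,0.0,0.0,0.0,0],[-0.0005,0.0012,-0.0293,0.0,0.0,0.0,0]]
max shift 29.328825411188905 turn 0.0
[[0.0044,0.0323,0.0033,-0.0,-0.0,0.53,0.6],[0.0047,0.0322,0.0033,-0.0,-0.0,0.53,0.6],[0.005,0.0322,0.0033,-0.0,-0.0,0.53,0.6],[0.0052,0.0321,0.0033,-0.0,-0.0,0.53,0.6],[0.0056,0.0321,0.0033,-0.0,-0.0,0.53,0.6]]
[[0.0058,0.032,0.0033,-0.0,-0.0,0.53,0.6],[0.0061,0.032,0.0033,-0.0,-0.0,0.53,0.6],[0.0064,0.0319,0.0033,-0.0,-0.0,0.53,0.6],[0.0067,0.0319,0.0034,-0.0,-0.0,0.53,0.6],[0.007,0.0318,0.0033,-0.0,-0.0,0.53,0.6]]
[[0.0074,0.0318,0.0034,-0.0,-0.0,0.53,0.6],[0.0076,0.0317,0.0033,-0.0,-0.0,0.53,0.6],[0.0079,0.0316,0.0034,-0.0,-0.0,0.53,0.6],[0.0082,0.0315,0.0033,-0.0,-0.0,0.53,0.6],[0.0086,0.0315,0.0034,-0.0,-0.0,0.53,0.6]]
max shift 32.8294075487207 turn 0.5325863033612243
```

```bash
python3 -m crank '[[[-0.0005,0.0012,-0.0293,0,0,0,0],[-0.0005,0.0012,-0.0293,0,0,0,0],[-0.0005,0.0012,-0.0293,0,0,0,0],[-0.0005,0.0012,-0.0293,0,0,0,0],[-0.0005,0.0012,-0.0293,0,0,0,0]]]'
python3 -m crank '[[[0.0044,0.0323,0.0033,0,0,0.53,0.6],[0.0047,0.0322,0.0033,0,0,0.53,0.6],[0.005,0.0322,0.0033,0,0,0.53,0.6],[0.0052,0.0321,0.0033,0,0,0.53,0.6],[0.0056,0.0321,0.0033,0,0,0.53,0.6]]]'
python3 -m crank '[[[0.0058,0.032,0.0033,0,0,0.53,0.6],[0.0061,0.032,0.0033,0,0,0.53,0.6],[0.0064,0.0319,0.0033,0,0,0.53,0.6],[0.0067,0.0319,0.0034,0,0,0.53,0.6],[0.007,0.0318,0.0033,0,0,0.53,0.6]]]'
python3 - <<'E'
from h import *
for n in("top","scene"):
    p,d=snap(n,"1")
    C=cloud(n,d);hsv=cv2.cvtColor(p,cv2.COLOR_RGB2HSV)
    reg=(C[...,1]>60)&(C[...,1]<460)&(C[...,0]>380)&(C[...,0]<820)&(d>0)
    g=(hsv[...,1]<40)&reg&(C[...,2]>40)&(C[...,2]<160)
    q=C[g];c=np.median(q,0);I=abs((q-SO)@ZS)<8;q=q[I];c=q.mean(0)
    nn=np.linalg.svd(q-c,full_matrices=False)[2][2];nn*=np.sign(nn[2])
    print(n,len(q),nn,ZS,(c-SO)@ZS)
    ye=(hsv[...,0]>18)&(hsv[...,0]<35)&(hsv[...,1]>120)&(hsv[...,2]>80)&reg&(C[...,2]>60)
    q=(C[ye]-SO)@RS;print('staple',len(q),np.percentile(q,[3,50,97],axis=0).round(1))
    t=p[:, :, ::-1].copy()
    for x in [(0,0,0),(0,-15,27),(0,15,27),(-11,-25,0),(-11,25,0),(11,-25,0),(11,25,0),(-100,80,0),(-100,-160,0),(140,80,0)]:
        r,cc=proj(n,SO+RS@np.array(x,float));cv2.circle(t,(int(round(cc)),int(round(r))),1,(255,0,255),-1)
    r,cc=proj(n,SO);r,cc=int(r),int(cc)
    t=t[max(r-90,0):r+90,max(cc-110,0):cc+110];cv2.imwrite(f"pics/{n}1c.png",cv2.resize(t,None,fx=3.2,fy=3.2,interpolation=cv2.INTER_NEAREST))
E
```

```text
clock: 6.35
eef_pos: [504.5, 231.9, 230.7]
orientation: [-3.139, 0.137, 0.001]
ft_force: [-0.1, -0.2, 0.6]
gripper_width: -0.1
clock: 6.85
eef_pos: [512.4, 68.1, 212.9]
orientation: [-3.135, 0.21, 0.0]
ft_force: [1.1, -0.3, 0.3]
gripper_width: 50.9
clock: 7.35
eef_pos: [519.8, -94.5, 196.2]
orientation: [-3.129, 0.283, 0.001]
ft_force: [0.8, -0.1, 0.2]
gripper_width: 51.4
top 8099 [-0.4679877   0.03888759  0.88287897] [-0.46768508  0.04091714  0.88294759] 0.7522309049546252
staple 76 [[ -4.3 -17.7  -6. ]
 [  1.   -2.2  26. ]
 [  3.7  15.9  34. ]]
scene 8431 [-0.46765324  0.03958435  0.88302521] [-0.46768508  0.04091714  0.88294759] -1.0003731845574633
staple 76 [[ -4.2 -22.9 -10.5]
 [  0.7   1.4  25.9]
 [  2.9  17.8  31.6]]
```

View pics/top1c.png

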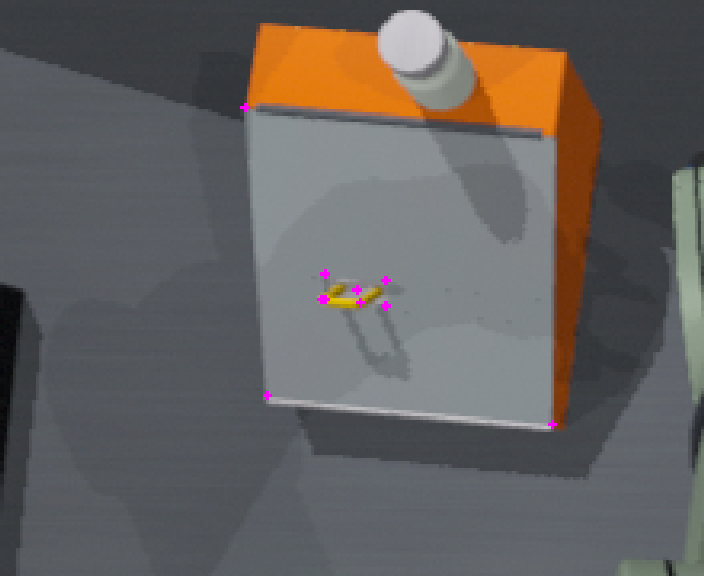

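View pics/scene1c.png

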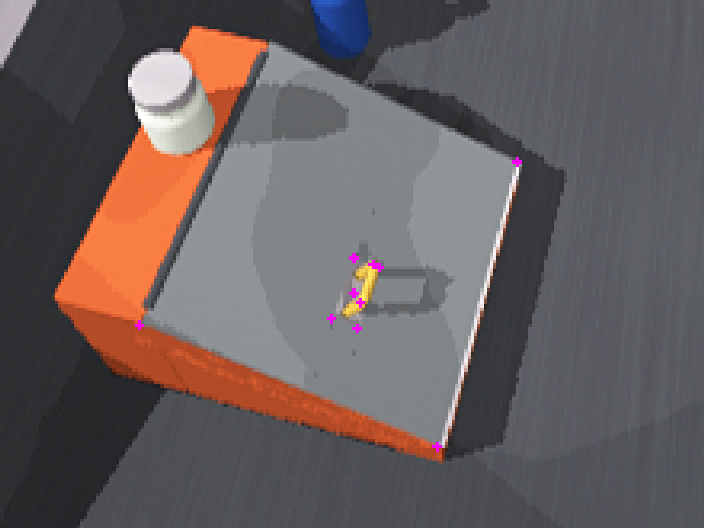

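```bash
python3 -m crank '[[[0.0074,0.0318,0.0034,0,0,0.53,0.6],[0.0076,0.0317,0.0033,0,0,0.53,0.6],[0.0079,0.0316,0.0034,0,0,0.53,0.6],[0.0082,0.0315,0.0033,0,0,0.53,0.6],[0.0086,0.0315,0.0034,0,0,0.53,0.6]]]'
python3 - <<'E'
from h import *
d=np.load("pics/top1d.npy");q=np.load("pics/top1p.npy");C=cloud("top",d)
hsv=cv2.cvtColor(q,cv2.COLOR_RGB2HSV)
red=((hsv[...,0]<5)|(hsv[...,0]>174))&(hsv[...,1]>180)&(hsv[...,2]>90)&(d>0)
reg=(C[...,1]>-330)&(C[...,1]<-150)&(C[...,0]>450)&(C[...,0]<650)
u=C[red&reg];t=u[(u[:,2]>36)&(u[:,2]<50)];print(len(t),cv2.minAreaRect(t[:,:2].astype(np.float32)),t.mean(0))
print(cur()[0])
b=np.array([0,0,0.])
# predicted hook overlay
Y=np.radians(-103);Rh=np.array([[np.cos(Y),-np.sin(Y)],[np.sin(Y),np.cos(Y)]])
o=np.array([528.6,-258.7])-Rh@[52,-20]
im=q[:,:,::-1].copy()
im=cv2.resize(im,None,fx=4,fy=4,interpolation=cv2.INTER_NEAREST)
for a in range(30,261,10):
    h=Rh@[-38+42*np.cos(np.radians(a)),10+42*np.sin(np.radians(a))]+o
    r,c=proj("top",[*h,12.5]);cv2.circle(im,(int(4*c+2),int(4*r+2)),2,(255,0,255),-1)
for x,y in [(22,-28),(22,-12),(82,-28),(82,-12)]:
    h=Rh@[x,y]+o;r,c=proj("top",[*h,42]);cv2.circle(im,(int(4*c+2),int(4*r+2)),2,(255,255,0),-1)
cv2.imwrite("pics/hk1.png",im[480:960,980:1480])
E
```

```text
clock: 7.95
eef_pos: [527.8, -256.8, 179.4]
orientation: [-3.121, 0.354, 0.0]
ft_force: [0.1, -0.2, 0.0]
gripper_width: 51.3
116 ((528.5341186523438, -258.2075500488281), (58.393836975097656, 15.124752044677734), 78.94007110595703) [ 527.98584468 -259.27219878   41.57736805]
[ 527.77856235 -256.84130345  179.4435268 ]
```

View pics/hk1.png

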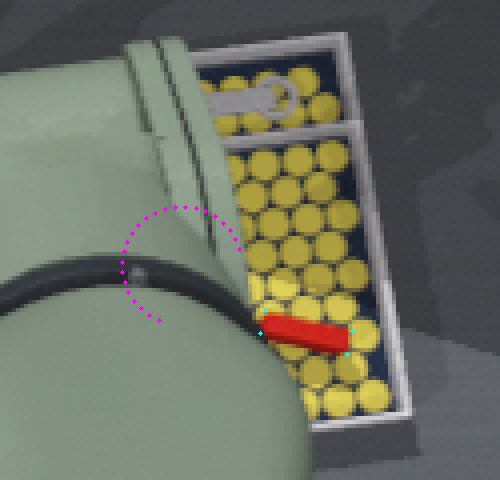

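The lid now lies flush, and the yellow staple stands through its slot where the model puts it. The handle overlay fits; next I check the arc overlay on the first picture, which the arm does not block.

```bash
python3 - <<'E'
from h import *
q=np.load("pics/top0p.npy")
Y=np.radians(-103);Rh=np.array([[np.cos(Y),-np.sin(Y)],[np.sin(Y),np.cos(Y)]])
o=np.array([528.6,-258.7])-Rh@[52,-20]
im=cv2.resize(q[:,:,::-1].copy(),None,fx=5,fy=5,interpolation=cv2.INTER_NEAREST)
for a in range(30,261,10):
    h=Rh@[-38+42*np.cos(np.radians(a)),10+42*np.sin(np.radians(a))]+o
    r,c=proj("top",[*h,12.5]);cv2.circle(im,(int(5*c+2),int(5*r+2)),2,(255,0,255),-1)
for x,y in [(22,-28),(22,-12),(82,-28),(82,-12)]:
    h=Rh@[x,y]+o;r,c=proj("top",[*h,42]);cv2.circle(im,(int(5*c+2),int(5*r+2)),2,(255,255,0),-1)
cv2.imwrite("pics/hk0.png",im[620:1200,1250:1780])
p,R,ob=cur()
p,R=plan(p,R,np.array([528.7,-258.7,70.]),down(-13),5,0.5)
p,R=plan(p,R,np.array([528.7,-258.7,35.]),down(-13),5,0.5)
E
```

```text
[[0.0003,0.0003,0.0219,-0.0,0.0,0.01,0.5],[0.0003,0.0003,0.0219,-0.0,0.0,0.01,0.5],[0.0003,0.0004,0.0219,-0.0,0.0,0.01,0.5],[0.0002,0.0003,0.0219,-0.0,0.0,0.01,0.5],[0.0003,0.0004,0.0218,-0.0,0.0,0.01,0.5]]
max shift 21.90570701894828 turn 0.011507309657692335
[[-0.0,-0.0,0.007,-0.0,0.0,-0.0,0.5],[-0.0,-0.0,0.007,-0.0,0.0,-0.0,0.5],[-0.0,-0.0,0.007,-0.0,0.0,-0.0,0.5],[-0.0,-0.0,0.007,-0.0,0.0,-0.0,0.5],[-0.0,-0.0,0.007,-0.0,0.0,-0.0,0.5]]
max shift 7.0 turn 0.006112812382076487
```

View pics/hk0.png

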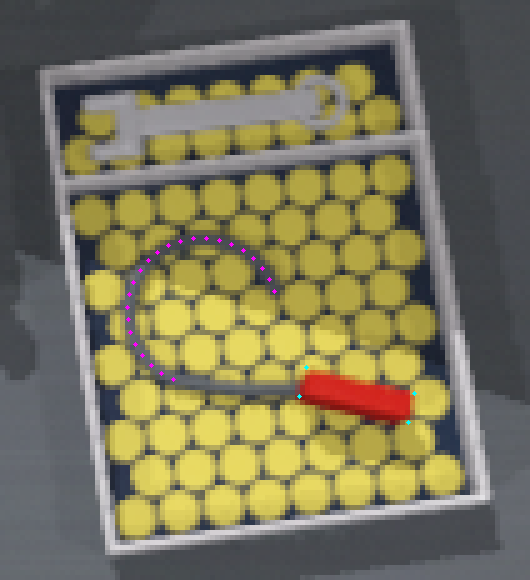

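The arc and handle overlays match the red-handled hook, so its yaw is about -103°. I'll descend and grip.

```bash
python3 -m crank '[[[0.0003,0.0003,0.0219,0,0,0,0.5],[0.0003,0.0003,0.0219,0,0,0,0.5],[0.0003,0.0004,0.0219,0,0,0,0.5],[0.0002,0.0003,0.0219,0,0,0,0.5],[0.0003,0.0004,0.0218,0,0,0,0.5]]]'
python3 -m crank '[[[0,0,0.007,0,0,0,0.5],[0,0,0.007,0,0,0,0.5],[0,0,0.007,0,0,0,0.5],[0,0,0.007,0,0,0,0.5],[0,0,0.007,0,0,0,0.5]]]'
```

```text
clock: 8.45
eef_pos: [528.9, -257.4, 69.3]
orientation: [-3.121, 0.354, 0.0]
ft_force: [-0.1, 0.5, -0.3]
gripper_width: 42.8
clock: 8.95
eef_pos: [529.0, -258.1, 35.1]
orientation: [3.121, -0.355, 0.001]
ft_force: [0.1, -0.6, -0.0]
gripper_width: 42.8
```

```bash
python3 -m crank '[[[0,0,0,0,0,0,0],[0,0,0,0,0,0,0],[0,0,0,0,0,0,0],[0,0,0,0,0,0,0],[0,0,0,0,0,0,0]]]'
```

```text
clock: 9.45
eef_pos: [528.9, -258.1, 35.4]
orientation: [3.121, -0.355, 0.001]
ft_force: [-0.3, -0.3, 1.3]
gripper_width: 15.2
```

```bash
cat >> h.py <<'E'
TH=np.array([51.4,-20.,27.2])  # TCP in hook frame
RTH=np.array([[0,1,0],[1,0,0],[0,0,-1.]])  # tool axes in hook frame (columns x,y,z): x_t=hy,y_t=hx,z_t=-hz
def lockpose(th,lift,dx=0,dy=0):
    Rh=RS@Ro.from_euler('z',90-th,degrees=True).as_matrix()
    arcS=SO+RS@np.array([dx,-42+dy,lift])   # arc centre projected at underside
    org=arcS-Rh@np.array([-38,10,0.])
    return org+Rh@TH, Rh@RTH
E
python3 - <<'E'
from h import *
for th in (12,60,110,160,203):
    p,R=lockpose(th,6);print(th,p.round(1),R.round(2).tolist())
p,R=lockpose(12,70);print(p)
p,R,ob=cur()
p,R=plan(p,R,np.array([529,-258,220.]),down(-13),5,0)
E
```

```text
12 [613.6 307.7 149.1] [[-0.84, 0.27, 0.47], [0.28, 0.96, -0.04], [-0.46, 0.1, -0.88]]
60 [647.3 242.  170. ] [[-0.36, 0.81, 0.47], [0.9, 0.43, -0.04], [-0.23, 0.41, -0.88]]
110 [624.1 166.2 161.2] [[0.38, 0.8, 0.47], [0.91, -0.41, -0.04], [0.16, 0.44, -0.88]]
160 [558.2 136.3 127.7] [[0.86, 0.22, 0.47], [0.27, -0.96, -0.04], [0.44, 0.16, -0.88]]
203 [503.2 165.   97.2] [[0.78, -0.42, 0.47], [-0.46, -0.89, -0.04], [0.43, -0.18, -0.88]]
[583.66241714 310.26979383 205.59907292]
[[0.0,-0.0,-0.0369,-0.0,-0.0,0.01,0],[0.0,-0.0,-0.0369,-0.0,-0.0,0.01,0],[0.0,-0.0,-0.0369,-0.0,-0.0,0.01,0],[0.0001,-0.0001,-0.037,-0.0,-0.0,0.01,0],[0.0,-0.0,-0.0369,-0.0,-0.0,0.01,0]]
max shift 37.00027026928317 turn 0.00901019818617561
```

```bash
python3 -m crank '[[[0,0,-0.01,0,0,0,0],[0,0,-0.025,0,0,0,0],[0,0,-0.05,0,0,0,0],[0,0,-0.05,0,0,0,0],[0,0,-0.05,0,0,0,0]]]'
python3 - <<'E'
from h import *
p,R,o=cur();print(p,o['gripper_width'],o['ft_force'])
for n in("top","scene"):
    q,d=snap(n,"2")
    im=cv2.resize(q[:,:,::-1].copy(),None,fx=4,fy=4,interpolation=cv2.INTER_NEAREST)
    Rh=R@RTH.T;og=p-Rh@TH
    for a in range(30,261,10):
        r,c=proj(n,og+Rh@[-38+42*np.cos(np.radians(a)),10+42*np.sin(np.radians(a)),4.5]);cv2.circle(im,(int(4*c+2),int(4*r+2)),2,(255,0,255),-1)
    r,c=proj(n,og);r,c=int(4*r),int(4*c)
    cv2.imwrite(f"pics/{n}2c.png",im[max(0,r-240):r+240,max(0,c-300):c+300])
E
```

```text
clock: 9.95
eef_pos: [528.3, -257.8, 223.0]
orientation: [-3.121, 0.354, -0.0]
ft_force: [0.6, -0.4, -0.7]
gripper_width: 15.2
[ 528.33021169 -257.80083091  222.96700255] 15.19485873392221 [ 0.62320315 -0.38474351 -0.65203986]
```

View pics/scene2c.png

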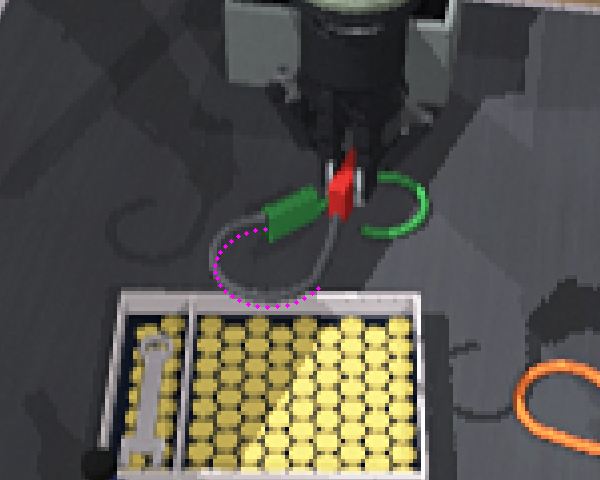

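View pics/top2c.png

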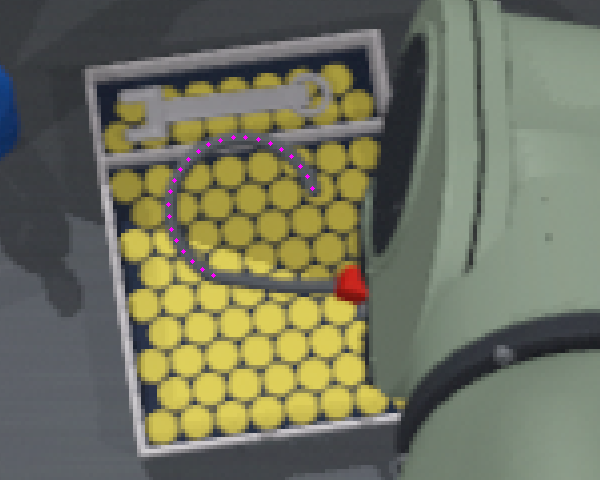

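```bash
cat >> h.py <<'E'
def bardepth(tag):
    """arc points' height error in hook frame by depth (camera-side surface of the bar, ~ +4.5 from centre along the ray)"""
    p,R,o=cur();Rh=R@RTH.T;og=p-Rh@TH
    for n in("top","scene"):
        d=np.load(f"pics/{n}{tag}d.npy");C=cloud(n,d)
        m=arm.camera_model(n);res=[]
        L=(C-og)@Rh  # hook coords
        rr=np.hypot(L[...,0]+38,L[...,1]-10);an=np.degrees(np.arctan2(L[...,1]-10,L[...,0]+38))%360
        s=(d>0)&(abs(L[...,2]-5)<14)&(abs(rr-42)<9)&(an>25)&(an<262)
        for a in range(30,260,30):
            k=s&(an>=a)&(an<a+30)
            if k.sum()>3:res.append((a+15,int(k.sum()),round(float(np.median(L[k][:,2])),1),round(float(np.median(rr[k])),1)))
        print(n,res)
E
python3 - <<'E'
from h import *
bardepth("2")
E
```

```text
top [(45, 36, 3.5, 38.5), (75, 35, 3.5, 38.0), (105, 33, 3.7, 38.3), (135, 35, 4.1, 39.8), (165, 35, 3.3, 41.2), (195, 39, 3.9, 42.9), (225, 41, 3.5, 44.6), (255, 30, 4.5, 46.2)]
scene [(45, 19, 9.5, 40.7), (75, 15, 8.6, 39.5), (105, 13, 11.2, 40.6), (135, 18, 9.7, 41.1), (165, 22, 9.9, 43.1), (195, 22, 10.1, 43.2), (225, 24, 10.3, 43.8), (255, 14, 9.4, 43.9)]
```

```bash
python3 - <<'E'
from h import *
print(cur()[0]);snap("top","3");snap("scene","3");print(cur()[0]);bardepth("3")
E
```

```text
[ 530.45526151 -258.62107295  226.94209344]
[ 528.80191698 -258.15554049  221.47532024]
top [(45, 39, 14.2, 42.1), (75, 40, 13.5, 42.6), (105, 39, 14.0, 42.5), (135, 36, 13.8, 42.0), (165, 36, 13.9, 42.1), (195, 36, 13.5, 41.7), (225, 38, 13.0, 41.3), (255, 27, 12.6, 41.4)]
scene [(45, 19, 7.9, 40.6), (75, 16, 9.2, 39.8), (105, 15, 8.6, 41.9), (135, 14, 8.7, 42.1), (165, 23, 7.5, 42.5), (195, 21, 7.9, 43.0), (225, 21, 7.8, 42.9), (255, 16, 7.9, 44.6)]
```

```bash
python3 - <<'E'
from h import *
p,R,ob=cur();print(p,ob['qpos'].round(2))
p,R=plan(p,R,np.array([510,60,300.]),down(70),15,0)
p1,R1=lockpose(12,80);print(p1)
p,R=plan(p,R,p1,R1,15,0)
E
```

```text
[ 528.80191698 -258.15554049  221.47532024] [ 0.56  0.78 -0.33  1.47  0.28  0.94 -0.07]
[[-0.006,-0.0204,-0.0053,0.01,-0.0,-5.53,0],[-0.004,-0.0209,-0.0052,0.01,-0.0,-5.53,0],[-0.0019,-0.0212,-0.0052,0.01,-0.0,-5.53,0],[0.0001,-0.0212,-0.0052,0.01,-0.0,-5.53,0],[0.0021,-0.0211,-0.0052,0.01,-0.0,-5.53,0]]
[[0.0042,-0.0208,-0.0052,0.01,-0.0,-5.53,0],[0.0062,-0.0203,-0.0053,0.01,-0.0,-5.53,0],[0.0081,-0.0197,-0.0052,0.01,-0.0,-5.53,0],[0.0099,-0.0188,-0.0052,0.01,-0.0,-5.53,0],[0.0117,-0.0177,-0.0052,0.01,-0.0,-5.53,0]]
[[0.0134,-0.0165,-0.0053,0.01,-0.0,-5.53,0],[0.0149,-0.0152,-0.0052,0.01,-0.0,-5.53,0],[0.0163,-0.0136,-0.0053,0.01,-0.0,-5.53,0],[0.0175,-0.012,-0.0052,0.01,-0.0,-5.53,0],[0.0186,-0.0103,-0.0052,0.01,-0.0,-5.53,0]]
max shift 21.925783908448974 turn 5.530425885099381
[578.98556633 310.67896526 214.42854885]
[[0.0173,-0.0014,0.0057,-1.77,-1.09,-6.07,0],[0.0174,0.0003,0.0054,-1.77,-1.09,-6.07,0],[0.0174,0.002,0.0051,-1.77,-1.09,-6.07,0],[0.0172,0.0036,0.0048,-1.77,-1.09,-6.07,0],[0.0168,0.0053,0.0047,-1.77,-1.09,-6.07,0]]
[[0.0163,0.0069,0.0045,-1.77,-1.09,-6.07,0],[0.0155,0.0085,0.0045,-1.77,-1.09,-6.07,0],[0.0147,0.0099,0.0044,-1.77,-1.09,-6.07,0],[0.0136,0.0113,0.0045,-1.77,-1.09,-6.07,0],[0.0124,0.0125,0.0046,-1.77,-1.09,-6.07,0]]
[[0.0112,0.0136,0.0048,-1.77,-1.09,-6.07,0],[0.0097,0.0146,0.0051,-1.77,-1.09,-6.07,0],[0.0083,0.0154,0.0053,-1.77,-1.09,-6.07,0],[0.0067,0.016,0.0057,-1.77,-1.09,-6.07,0],[0.0051,0.0165,0.0061,-1.77,-1.09,-6.07,0]]
max shift 18.31584013907088 turn 6.4139708132409305
```

```bash
python3 -m crank '[[[-0.006,-0.0204,-0.0053,0,0,-5.53,0],[-0.004,-0.0209,-0.0052,0,0,-5.53,0],[-0.0019,-0.0212,-0.0052,0,0,-5.53,0],[0.0001,-0.0212,-0.0052,0,0,-5.53,0],[0.0021,-0.0211,-0.0052,0,0,-5.53,0]]]'
python3 -m crank '[[[0.0042,-0.0208,-0.0052,0,0,-5.53,0],[0.0062,-0.0203,-0.0053,0,0,-5.53,0],[0.0081,-0.0197,-0.0052,0,0,-5.53,0],[0.0099,-0.0188,-0.0052,0,0,-5.53,0],[0.0117,-0.0177,-0.0052,0,0,-5.53,0]]]'
python3 -m crank '[[[0.0134,-0.0165,-0.0053,0,0,-5.53,0],[0.0149,-0.0152,-0.0052,0,0,-5.53,0],[0.0163,-0.0136,-0.0053,0,0,-5.53,0],[0.0175,-0.012,-0.0052,0,0,-5.53,0],[0.0186,-0.0103,-0.0052,0,0,-5.53,0]]]'
python3 - <<'E'
from h import *
p,R,ob=cur();print(p,ob['qpos'].round(2),R.round(2))
E
```

```text
clock: 10.65
eef_pos: [521.9, -151.1, 245.5]
orientation: [-3.114, -0.408, 0.003]
ft_force: [-0.4, -0.2, -2.0]
gripper_width: 15.0
clock: 11.15
eef_pos: [515.7, -45.2, 271.7]
orientation: [-2.926, -1.141, 0.003]
ft_force: [-0.0, -0.4, -1.5]
gripper_width: 14.8
clock: 11.65
eef_pos: [509.6, 60.8, 297.9]
orientation: [-2.569, -1.807, 0.003]
ft_force: [1.1, 1.3, -1.6]
gripper_width: 15.4
[509.58282217  60.75996438 297.88082842] [ 0.22  0.64 -0.76  1.62  0.48  1.08  0.56] [[ 0.34  0.94 -0.  ]
 [ 0.94 -0.34 -0.  ]
 [-0.   -0.   -1.  ]]
```

```bash
python3 -m crank '[[[0.0173,-0.0014,0.0057,-1.77,-1.09,-6.07,0],[0.0174,0.0003,0.0054,-1.77,-1.09,-6.07,0],[0.0174,0.002,0.0051,-1.77,-1.09,-6.07,0],[0.0172,0.0036,0.0048,-1.77,-1.09,-6.07,0],[0.0168,0.0053,0.0047,-1.77,-1.09,-6.07,0]]]'
python3 -m crank '[[[0.0163,0.0069,0.0045,-1.77,-1.09,-6.07,0],[0.0155,0.0085,0.0045,-1.77,-1.09,-6.07,0],[0.0147,0.0099,0.0044,-1.77,-1.09,-6.07,0],[0.0136,0.0113,0.0045,-1.77,-1.09,-6.07,0],[0.0124,0.0125,0.0046,-1.77,-1.09,-6.07,0]]]'
python3 - <<'E'
from h import *
p,R,ob=cur();print(p,ob['qpos'].round(2),R.round(2))
E
```

```text
clock: 12.15
eef_pos: [532.8, 144.2, 268.7]
orientation: [1.89, 2.281, 0.014]
ft_force: [0.5, -0.8, -0.5]
gripper_width: 15.3
clock: 12.65
eef_pos: [555.7, 227.7, 240.1]
orientation: [1.145, 2.551, 0.027]
ft_force: [0.6, -0.1, -1.5]
gripper_width: 15.3
[555.71117607 227.73518847 240.06768538] [-0.18  0.78 -0.77  1.67  1.05  1.    0.88] [[-0.62  0.72  0.32]
 [ 0.73  0.67 -0.12]
 [-0.3   0.16 -0.94]]
```

```bash
python3 -m crank '[[[0.0112,0.0136,0.0048,-1.77,-1.09,-6.07,0],[0.0097,0.0146,0.0051,-1.77,-1.09,-6.07,0],[0.0083,0.0154,0.0053,-1.77,-1.09,-6.07,0],[0.0067,0.016,0.0057,-1.77,-1.09,-6.07,0],[0.0051,0.0165,0.0061,-1.77,-1.09,-6.07,0]]]'
python3 - <<'E'
from h import *
import time
snap("top","4");snap("scene","4");
p,R,ob=cur();print(p,ob['qpos'].round(2));p1,R1=lockpose(12,80);print(p1-p,Ro.from_matrix(R.T@R1).as_rotvec(degrees=True))
bardepth("4")
p,R=plan(p,R,*lockpose(12,6),10,0)
E
```

```text
clock: 13.15
eef_pos: [578.5, 311.4, 211.2]
orientation: [0.383, 2.628, 0.038]
ft_force: [-0.2, -0.6, -2.3]
gripper_width: 15.0
[577.95480902 311.96796377 210.69216201] [-0.3   0.87 -0.77  1.66  1.33  0.95  1.13]
[ 1.0307573  -1.28899851  3.73638684] [-0.03869257 -0.22637491  0.38261212]
top [(45, 40, 8.9, 43.4), (75, 37, 8.9, 40.8), (105, 30, 8.5, 38.3), (135, 26, 9.0, 36.9), (165, 27, 8.5, 37.7), (195, 30, 8.7, 37.6), (225, 34, 8.5, 39.5), (255, 31, 8.5, 41.4)]
scene []
[[-0.0003,-0.0001,0.0071,-0.0,-0.02,0.04,0],[-0.0003,-0.0001,0.0071,-0.0,-0.02,0.04,0],[-0.0003,-0.0,0.0071,-0.0,-0.02,0.04,0],[-0.0003,-0.0001,0.0071,-0.0,-0.02,0.04,0],[-0.0003,-0.0,0.0071,-0.0,-0.02,0.04,0]]
[[-0.0003,-0.0001,0.0071,-0.0,-0.02,0.04,0],[-0.0003,-0.0,0.0072,-0.0,-0.02,0.04,0],[-0.0003,-0.0001,0.0071,-0.0,-0.02,0.04,0],[-0.0004,-0.0,0.0072,-0.0,-0.02,0.04,0],[-0.0003,-0.0001,0.0071,-0.0,-0.02,0.04,0]]
max shift 7.211102550927978 turn 0.04462451710715504
```

View pics/scene4.png

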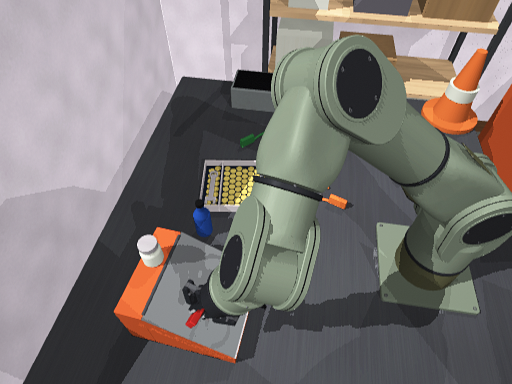

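View pics/top4.png

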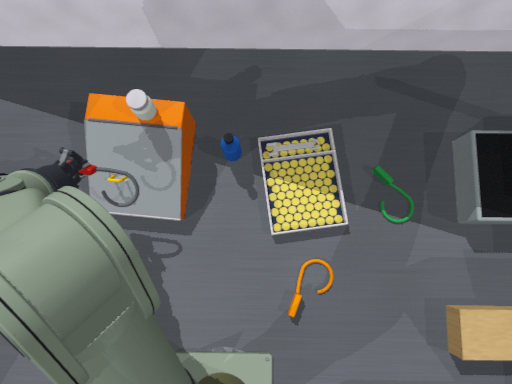

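```bash
cat >> h.py <<'E'
from scipy.optimize import least_squares
def fitarc(tag,pose,n="top"):
    p,R=pose;Rh=R@RTH.T;og=p-Rh@TH
    d=np.load(f"pics/{n}{tag}d.npy");C=cloud(n,d);L=(C-og)@Rh
    rr=np.hypot(L[...,0]+38,L[...,1]-10);an=np.degrees(np.arctan2(L[...,1]-10,L[...,0]+38))%360
    s=(d>0)&(abs(L[...,2]-6)<9)&(abs(rr-42)<12)&(an>35)&(an<255)
    q=L[s]
    f=least_squares(lambda v:np.hypot(q[:,0]+38-v[0],q[:,1]-10-v[1])-42,[0,0],loss='soft_l1',f_scale=3)
    # tip angle
    a2=np.degrees(np.arctan2(L[...,1]-10-f.x[1],L[...,0]+38-f.x[0]))
    s2=(d>0)&(abs(L[...,2]-6)<9)&(abs(np.hypot(L[...,0]+38-f.x[0],L[...,1]-10-f.x[1])-42)<7)&(a2>0)&(a2<120)
    print(n,'n',s.sum(),'arc centre offset in hook xy',f.x.round(1),'in staple frame',(RS.T@Rh@np.array([*f.x,0])).round(1),'z',np.median(q[:,2]).round(1),'tip ang',np.percentile(a2[s2],[1,3]).round(0))
E
python3 - <<'E'
from h import *
p0,_,_=cur();snap("top","5");p,R,_=cur();print(p0,p)
fitarc("5",(p0,R));fitarc("5",(p,R))
p1,R1=lockpose(12,80);print(p1-p,Ro.from_matrix(R.T@R1).as_rotvec(degrees=True))
im=cv2.imread("pics/top5.png");im=cv2.resize(im[120:230,60:220],None,fx=5,fy=5,interpolation=cv2.INTER_NEAREST);cv2.imwrite("pics/top5c.png",im)
E
```

```text
[577.95480902 311.96796377 210.69216201] [578.23921609 310.79875871 211.35465095]
top n 238 arc centre offset in hook xy [ 5.5 -1.5] in staple frame [ 2.6  5.1 -0. ] z 8.0 tip ang [27. 30.]
top n 237 arc centre offset in hook xy [ 6.5 -0.6] in staple frame [ 1.9  6.2 -0. ] z 7.6 tip ang [27. 30.]
[ 0.74635023 -0.11979346  3.07389789] [-0.13280109 -0.208917    0.09590092]
```

View pics/top5c.png

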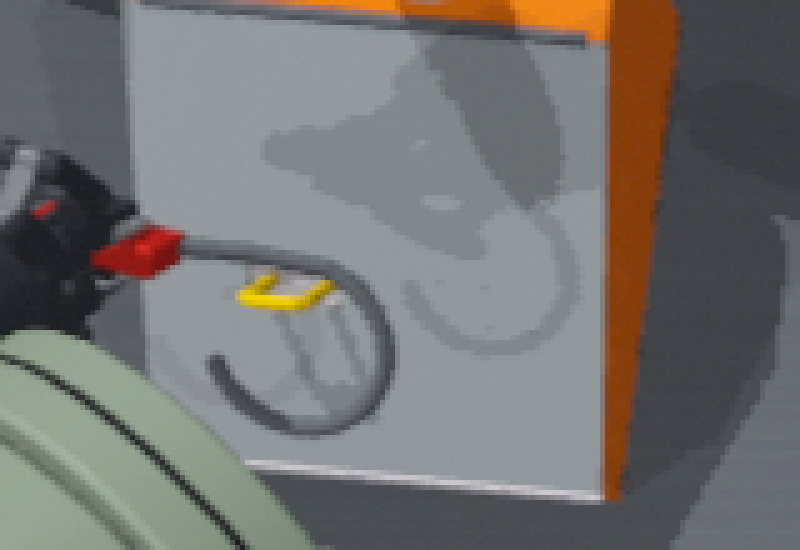

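```bash
python3 - <<'E'
from h import *
R=down(-12.97)
fitarc("3",(np.array([530.4,-258.6,226.9]),R));fitarc("3",(np.array([528.8,-258.1,221.5]),R),"scene")
fitarc("2",(np.array([528.3,-257.8,223]),R));
p,R,_=cur()
# check red handle points in hook frame, and staple
d=np.load("pics/top5d.npy");q=np.load("pics/top5p.npy");C=cloud("top",d);hsv=cv2.cvtColor(q,cv2.COLOR_RGB2HSV)
Rh=R@RTH.T;og=p-Rh@TH;L=(C-og)@Rh
red=((hsv[...,0]<5)|(hsv[...,0]>174))&(hsv[...,1]>150)&(d>0)&(abs(L[...,0]-50)<60)&(abs(L[...,1]+20)<40)
print('handle',np.percentile(L[red],[2,50,98],axis=0).round(1))
ye=(hsv[...,0]>18)&(hsv[...,0]<35)&(hsv[...,1]>120)&(d>0)&(C[...,1]>200)&(C[...,2]>60)
S=(C[ye]-SO)@RS;S=S[S[:,2]>20];print(len(S),np.percentile(S,[3,50,97],axis=0).round(1))
E
```

```text
top n 272 arc centre offset in hook xy [ 0.1 -1. ] in staple frame [-0.9  0.   0.5] z 8.2 tip ang [27. 29.]
scene n 138 arc centre offset in hook xy [-0.8 -0.8] in staple frame [-0.6  0.9  0.3] z 8.2 tip ang [28. 28.]
top n 272 arc centre offset in hook xy [-0.1 -1.4] in staple frame [-1.2  0.3  0.6] z 7.9 tip ang [27. 28.]
handle [[ 29.  -35.    8.3]
 [ 36.4 -22.1  31.9]
 [ 77.2 -11.7  51. ]]
47 [[ -3.3 -18.3  22.7]
 [  0.7  -3.5  30.3]
 [  3.8  13.7  34.4]]
```

```bash
python3 - <<'E'
from h import *
p0,_,o=cur();snap("top","6");p,R,_=cur();print(p0,p,o['joint_vel'].round(4),o['gripper_width'])
fitarc("6",(p0,R))
n="top";im=cv2.imread("pics/top6.png");im=cv2.resize(im[120:230,60:220],None,fx=5,fy=5,interpolation=cv2.INTER_NEAREST)
Rh=R@RTH.T;og=p-Rh@TH
def dot(X,c):
    r,k=proj(n,X);cv2.circle(im,(int(5*(k-60)+2),int(5*(r-120)+2)),2,c,-1)
for a in range(30,261,10): dot(og+Rh@[-38+42*np.cos(np.radians(a)),10+42*np.sin(np.radians(a)),4.5],(255,0,255))
for x in(22,82):
  for y in(-28,-12): dot(og+Rh@[x,y,34.],(255,255,0))
dot(p,(0,255,0))
for y in np.linspace(-15,15,7): dot(SO+RS@[0,y,27.],(0,0,255))
for x in(-100,140):
  for y in np.linspace(-160,80,9): dot(SO+RS@[x,y,0.],(0,0,255))
cv2.imwrite("pics/top6c.png",im)
E
```

```text
[578.23921609 310.79875871 211.35465095] [578.58841733 310.18779663 211.94799548] [ 0.0215 -0.0234  0.0043 -0.0035 -0.0237  0.0093 -0.0222] 15.355917840433055
top n 239 arc centre offset in hook xy [ 5.6 -1.2] in staple frame [ 2.3  5.3 -0. ] z 8.2 tip ang [27. 29.]
```

View pics/top6c.png

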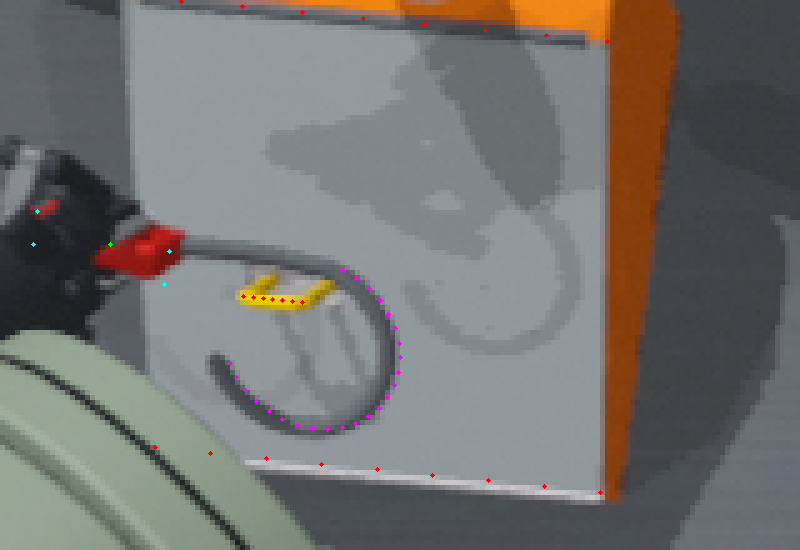

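```bash
cat >> h.py <<'E'
def rows(p,R,poses,claw=0):
    out=[]
    for p1,R1 in poses:
        sh=np.round(R.T@(p1-p)/1000,4);w=np.round(Ro.from_matrix(R.T@R1).as_rotvec(degrees=True),2)
        out.append([*sh.tolist(),*w.tolist(),claw]);p=p+R@sh*1000;R=R@Ro.from_rotvec(w,degrees=True).as_matrix()
    for i in range(0,len(out),5):print(str(out[i:i+5]).replace(' ','').replace('-0.0,','0,').replace(',0.0,',',0,'))
    return p,R
E
python3 - <<'E'
from h import *
p,R,_=cur()
print(p)
rows(p,R,[lockpose(12+8*k,80) for k in range(1,11)])
E
```

```text
[578.58841733 310.18779663 211.94799548]
[[-0.0135,-0.0042,-0.0021,-0.17,-0.15,7.98,0],[-0.0121,-0.0051,0,0,0,8.0,0],[-0.0122,-0.005,0,0,0,8.0,0],[-0.0121,-0.0051,0,0,0,8.0,0],[-0.0122,-0.005,0,0,0,8.0,0]]
[[-0.0121,-0.0051,0,0,0,8.0,0],[-0.0122,-0.005,0,0,0,8.0,0],[-0.0121,-0.005,0,0,0,8.0,0],[-0.0122,-0.0051,0,0,0,8.0,0],[-0.0121,-0.005,0,0,0,8.0,0]]
```

```bash
python3 -m crank '[[[-0.0135,-0.0042,-0.0021,-0.17,-0.15,7.98,0],[-0.0122,-0.0051,0,0,0,8,0],[-0.0121,-0.005,0,0,0,8,0],[-0.0122,-0.0051,0,0,0,8,0],[-0.0121,-0.005,0,0,0,8,0]]]'
python3 -m crank '[[[-0.0122,-0.0051,0,0,0,8,0],[-0.0121,-0.005,0,0,0,8,0],[-0.0122,-0.0051,0,0,0,8,0],[-0.0121,-0.005,0,0,0,8,0],[-0.0122,-0.0051,0,0,0,8,0]]]'
python3 - <<'E'
from h import *
for t in("7","7b","7c"):
    p0,R,o=cur();snap("top",t);p1,R1,_=cur()
    print(p0.round(1),o['qpos'].round(2));fitarc(t,(p0,R))
pt,Rt=lockpose(92,80);print(pt-p1,Ro.from_matrix(R1.T@Rt).as_rotvec(degrees=True))
E
```

```text
clock: 13.85
eef_pos: [611.5, 257.0, 234.8]
orientation: [1.288, 2.351, 0.27]
ft_force: [-0.6, 0.7, -0.9]
gripper_width: 15.2
clock: 14.35
eef_pos: [605.0, 192.5, 234.4]
orientation: [2.066, 1.813, 0.475]
ft_force: [0.6, 1.3, -1.9]
gripper_width: 14.8
[605.  192.5 234.4] [-0.13  0.75 -0.63  1.77  1.28  0.72 -0.12]Traceback (most recent call last):
  File "<stdin>", line 4, in <module>
  File "h.py", line 69, in fitarc
    print(n,'n',s.sum(),'arc centre offset in hook xy',f.x.round(1),'in staple frame',(RS.T@Rh@np.array([*f.x,0])).round(1),'z',np.median(q[:,2]).round(1),'tip ang',np.percentile(a2[s2],[1,3]).round(0))
                                                                                                                                                                     ~~~~~~~~~~~~~^^^^^^^^^^^^^^
    return _quantile_unchecked(
        a, q, axis, out, overwrite_input, method, keepdims, weights)
    return _ureduce(a,
                    func=_quantile_ureduce_func,
    ...<5 lines>...
                    overwrite_input=overwrite_input,
                    method=method)
    r = func(a, **kwargs)
    result = _quantile(arr,
                       quantiles=q,
    ...<2 lines>...
                       out=out,
                       weights=wgt)
    slices_having_nans = np.isnan(arr[-1, ...])
                                  ~~~^^^^^^^^^
IndexError: index -1 is out of bounds for axis 0 with size 0
```

```bash
sed -i "s/,'tip ang',np.percentile.*$/,'tip ang',np.percentile(a2[s2],[1,3]).round(0) if s2.any() else None,'ang range',np.percentile(an[s],[2,98]).round(0) if s.any() else None)/" h.py; python3 - <<'E'
from h import *
p0,R,o=cur();
for n in("top","scene"):
    snap(n,"8");fitarc("8",(p0,R),n)
p1,R1,_=cur();print(p0,p1,o['qpos'].round(2))
pt,Rt=lockpose(92,80);print(pt-p1,Ro.from_matrix(R1.T@Rt).as_rotvec(degrees=True))
E
```

```text
top n 89 arc centre offset in hook xy [5.6 1.1] in staple frame [5.7 0.8 0. ] z 8.5 tip ang None ang range [156. 253.]
scene n 259 arc centre offset in hook xy [3.5 3.3] in staple frame [ 3.7  3.1 -0. ] z 6.7 tip ang [26. 29.] ang range [ 40. 250.]
[604.55834547 190.50066181 234.05942992] [605.18296633 193.16659015 234.52799013] [-0.13  0.75 -0.63  1.77  1.28  0.72 -0.13]
[-0.65408092  0.53019104 -1.14836634] [ 0.09857609 -0.00330877  0.08853516]
```

View pics/top8.png

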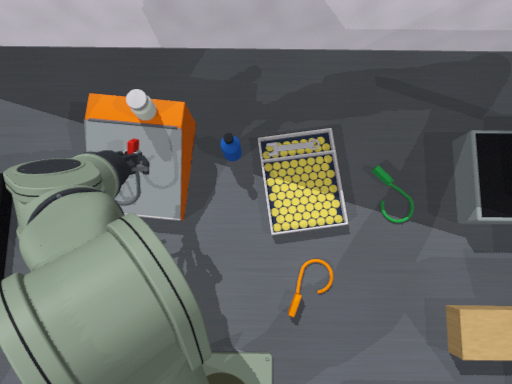

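View pics/scene8.png

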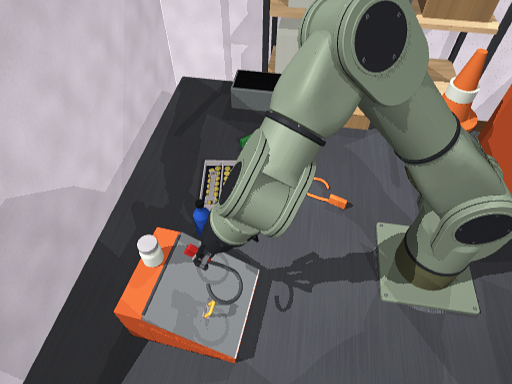

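```bash
sed -i 's/^TH=.*/TH=np.array([46.4,-19.8,27.2])/' h.py; python3 - <<'E'
from h import *
p,R,_=cur()
p,R=rows(p,R,[lockpose(92-8*k,80-3.5*k,0,-0.5) for k in range(1,11)])
E
```

```text
[[0.0122,-0.0028,0.0042,0.1,0,-7.91,0],[0.012,0.0033,0.0035,0,0,-8.0,0],[0.012,0.0033,0.0035,0,0,-8.0,0],[0.0121,0.0034,0.0035,0,0,-8.0,0],[0.012,0.0033,0.0035,0,0,-8.0,0]]
[[0.0121,0.0033,0.0035,0,0,-8.0,0],[0.012,0.0033,0.0035,0,0,-8.0,0],[0.012,0.0034,0.0035,0,0,-8.0,0],[0.0121,0.0033,0.0035,0,0,-8.0,0],[0.012,0.0033,0.0035,0,0,-8.0,0]]
```

```bash
python3 -m crank '[[[0.0122,-0.0028,0.0042,0.1,0,-7.91,0],[0.012,0.0033,0.0035,0,0,-8,0],[0.012,0.0033,0.0035,0,0,-8,0],[0.0121,0.0034,0.0035,0,0,-8,0],[0.012,0.0033,0.0035,0,0,-8,0]]]'
python3 -m crank '[[[0.0121,0.0033,0.0035,0,0,-8,0],[0.012,0.0033,0.0035,0,0,-8,0],[0.012,0.0034,0.0035,0,0,-8,0],[0.0121,0.0033,0.0035,0,0,-8,0],[0.012,0.0033,0.0035,0,0,-8,0]]]'
python3 - <<'E'
from h import *
for t in "99b",:
    pass
p0,R,o=cur();snap("top","9");p1,R1,_=cur();snap("scene","9");p2,R2,_=cur()
print(p0,p1,p2)
fitarc("9",(p0,R));fitarc("9",(p1,R1),"scene")
pt,Rt=lockpose(12,45,0,-.5);print(pt-p2,Ro.from_matrix(R2.T@Rt).as_rotvec(degrees=True))
rows(p2,R2,[lockpose(12,45-39*k/5,0,-.5) for k in range(1,6)])
E
```

```text
clock: 15.0
eef_pos: [615.1, 256.1, 216.1]
orientation: [1.268, 2.362, 0.265]
ft_force: [-0.3, -0.3, -1.6]
gripper_width: 15.1
clock: 15.5
eef_pos: [593.4, 306.1, 182.5]
orientation: [0.38, 2.627, 0.04]
ft_force: [0.2, 0.2, -2.2]
gripper_width: 14.9
[593.43744184 306.07714342 182.53819777] [591.97337911 307.37201299 181.30720095] [592.66416059 306.53729702 181.94016143]
top n 234 arc centre offset in hook xy [ 0.7 -0.8] in staple frame [1.  0.6 0. ] z 8.3 tip ang [26. 28.] ang range [ 39. 252.]
scene n 0 arc centre offset in hook xy [0. 0.] in staple frame [0. 0. 0.] z nan tip ang None ang range None
[ 1.13771781 -2.52417968  1.00533604] [ 0.1038918  -0.1305558   0.41291392]
[[-0.0021,-0.002,0.0075,0.1,-0.13,0.41,0],[0,0,0.0078,0,0,0,0],[0,0,0.0078,0,0,0,0],[0,0,0.0078,0,0,0,0],[0,0,0.0078,0,0,0,0]]
  return _methods._mean(a, axis=axis, dtype=dtype,
  ret = ret.dtype.type(ret / rcount)
```

```bash
python3 -m crank '[[[-0.003,-0.001,0.006,0.1,-0.13,0.41,0],[0,0,0.006,0,0,0,0],[0,0,0.006,0,0,0,0],[0,0,0.005,0,0,0,0],[0,0,0.005,0,0,0,0]]]'
python3 -m crank '[[[0,0,0.004,0,0,0,0],[0,0,0.003,0,0,0,0],[0,0,0.002,0,0,0,0],[0,0,0.001,0,0,0,0],[0,0,0,0,0,0,0]]]'
python3 - <<'E'
from h import *
p0,R,o=cur();snap("top","10");p1,R1,o=cur();print(p0,p1,o['ft_force'].round(1),o['qpos'].round(2))
fitarc("10",(p0,R))
pt,Rt=lockpose(12,6,-.5,-1);print('err in staple frame',RS.T@(pt-p1),Ro.from_matrix(R1.T@Rt).as_rotvec(degrees=True))
# absolute hook bar in staple frame
d=np.load("pics/top10d.npy");C=cloud("top",d);S=(C-SO)@RS
rr=np.hypot(S[...,0],S[...,1]+42);an=np.degrees(np.arctan2(S[...,1]+42,S[...,0]))%360
s=(d>0)&(abs(rr-42)<10)&(an>105)&(an<340)&(S[...,2]>3)&(S[...,2]<22);q=S[s]
f=least_squares(lambda v:np.hypot(q[:,0]-v[0],q[:,1]+42-v[1])-42,[0,0],loss='soft_l1',f_scale=3);print(s.sum(),f.x,np.median(q[:,2]),np.percentile(an[s],2))
im=cv2.imread("pics/top10.png");im=cv2.resize(im[120:230,60:220],None,fx=5,fy=5,interpolation=cv2.INTER_NEAREST);cv2.imwrite("pics/top10c.png",im)
rows(p1,R1,[lockpose(12+8*k,6,-.5,-1) for k in range(1,6)])
E
```

```text
clock: 16.1
eef_pos: [609.4, 302.0, 159.0]
orientation: [0.402, 2.621, 0.042]
ft_force: [-0.1, 0.4, -1.0]
gripper_width: 14.8
clock: 16.6
eef_pos: [613.8, 301.8, 150.5]
orientation: [0.401, 2.621, 0.042]
ft_force: [-0.5, -0.8, -2.2]
gripper_width: 15.1
[613.76850152 301.75466899 150.53395431] [613.76639262 301.79261118 150.64550871] [ 0.2  0.  -0.9] [-0.29  0.97 -0.71  1.63  1.44  0.88  1.08]
top n 182 arc centre offset in hook xy [ 0.7 -1. ] in staple frame [1.2 0.5 0. ] z 8.1 tip ang [35. 44.] ang range [ 81. 251.]
err in staple frame [-3.06749189 -0.02796559 -1.05284044] [-0.01462983  0.12210623 -0.40554694]
200 [ 3.16615595 -0.39888744] 14.93178938715426 147.96113605909983
[[-0.0085,-0.0056,0.0011,-0.01,0.12,7.59,0],[-0.0115,-0.0049,0,0,0.0,8.0,0],[-0.0114,-0.005,0,0,0.0,8.0,0],[-0.0115,-0.005,0,0,0.0,8.0,0],[-0.0114,-0.005,0,0,0.0,8.0,0]]
```

View pics/top10c.png

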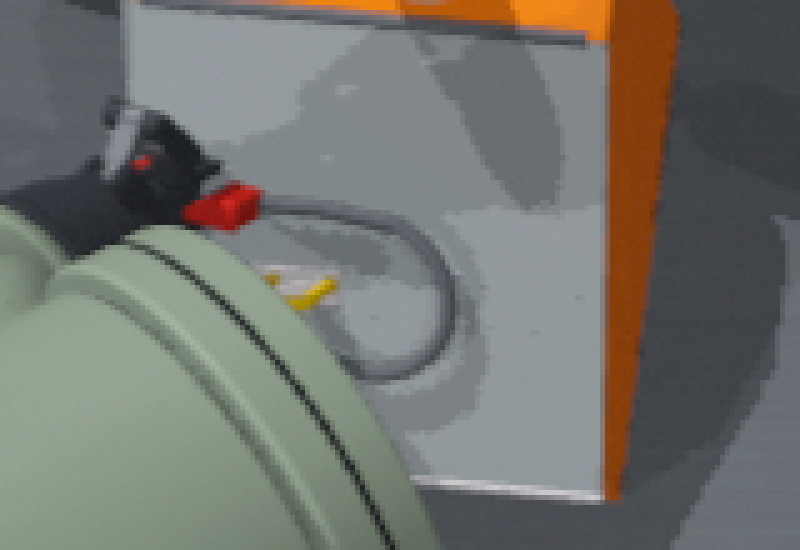

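```bash
python3 - <<'E'
from h import *
p,R,o=cur()
rows(p,R,[lockpose(t,6,-1,-1) for t in (12,12,17,23,30)]+[lockpose(30+6*k,6,-1,-1) for k in range(1,6)])
E
```

```text
[[0.0035,-0.0008,0.001,-0.01,0.12,-0.41,0],[0,0,0.0,0,0,0.0,0],[-0.0073,-0.0029,0,0,0,5.0,0],[-0.0086,-0.0036,0,0,0,6.0,0],[-0.0101,-0.0043,0,0,0,7.0,0]]
[[-0.0086,-0.0035,0,0,0,6.0,0],[-0.0087,-0.0036,0,0,0,6.0,0],[-0.0087,-0.0036,0,0,0,6.0,0],[-0.0086,-0.0036,0.0001,0,0,6.0,0],[-0.0087,-0.0035,0,0,0,6.0,0]]
```

```bash
python3 -m crank '[[[0.0035,-0.0008,0.0005,0,0.12,-0.41,0],[0,0,0,0,0,0,0],[-0.0073,-0.0029,0,0,0,5,0],[-0.0086,-0.0036,0,0,0,6,0],[-0.0101,-0.0043,0,0,0,7,0]]]'
python3 - <<'E'
from h import *
p,R,o=cur();pt,Rt=lockpose(30,6,-1,-1);print('err in staple frame',RS.T@(pt-p),Ro.from_matrix(R.T@Rt).as_rotvec(degrees=True),o['ft_force'].round(1))
snap("scene","11");snap("top","11")
im=cv2.imread("pics/scene11.png");im=cv2.resize(im[220:370,110:290],None,fx=4,fy=4,interpolation=cv2.INTER_NEAREST);cv2.imwrite("pics/scene11c.png",im)
p,R,o=cur();print('err in staple frame',RS.T@(pt-p))
E
```

```text
clock: 17.15
eef_pos: [628.0, 282.3, 158.5]
orientation: [0.805, 2.537, 0.145]
ft_force: [1.0, -0.3, -1.4]
gripper_width: 15.1
err in staple frame [-0.01973449  0.00769334 -0.54816374] [-0.00645533 -0.01118514 -0.208784  ] [ 1.  -0.3 -1.4]
err in staple frame [-0.92998724  1.23313277 -0.39057431]
```

View pics/scene11c.png

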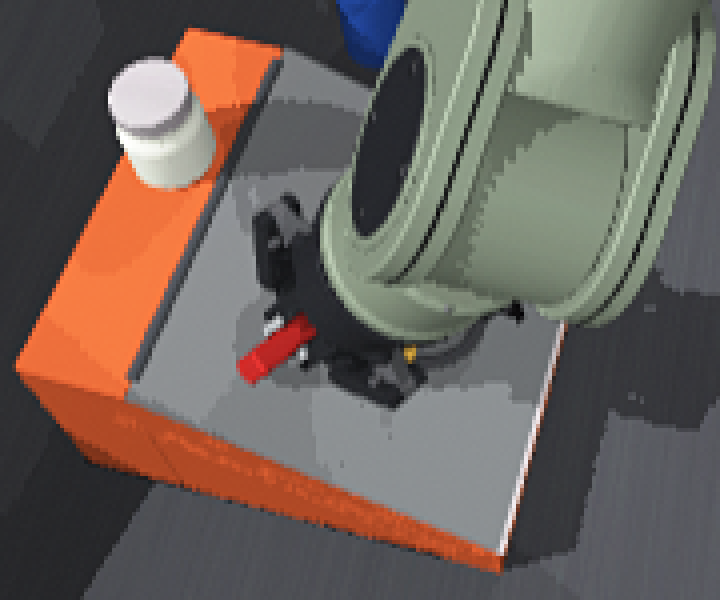

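View pics/top11.png

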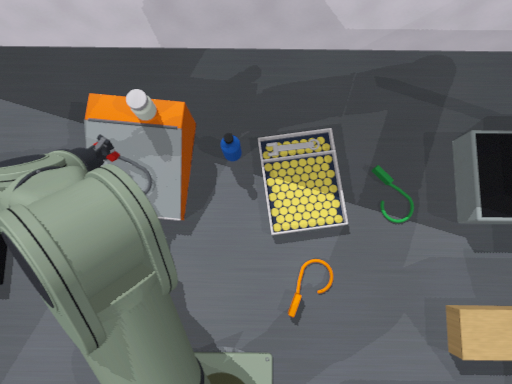

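The arm hides the tip from both cameras, but the pose error is under 1.3 mm and there is no contact force. I'll continue the swing and watch the force.

```bash
python3 -m crank '[[[-0.0086,-0.0035,0,0,0,6,0],[-0.0087,-0.0036,0,0,0,6,0],[-0.0087,-0.0036,0,0,0,6,0],[-0.0086,-0.0036,0,0,0,6,0],[-0.0087,-0.0035,0,0,0,6,0]]]'
python3 - <<'E'
from h import *
p,R,o=cur();pt,Rt=lockpose(60,6,-1,-1);print('err in staple frame',RS.T@(pt-p),Ro.from_matrix(R.T@Rt).as_rotvec(degrees=True),o['ft_force'].round(1),o['wrist_torque'].round(2),o['qpos'].round(2))
snap("scene","12")
im=cv2.imread("pics/scene12.png");im=cv2.resize(im[220:370,110:290],None,fx=4,fy=4,interpolation=cv2.INTER_NEAREST);cv2.imwrite("pics/scene12c.png",im)
p,R,o=cur();print('err in staple frame',RS.T@(pt-p))
rows(p,R,[lockpose(60+6*k,6,-1,-1) for k in range(1,6)])
E
```

```text
clock: 17.75
eef_pos: [641.7, 239.3, 167.7]
orientation: [1.446, 2.27, 0.31]
ft_force: [-0.4, -0.0, -1.3]
gripper_width: 14.7
err in staple frame [ 0.30441868 -0.14319806 -0.52482969] [-0.01520418 -0.0104456   0.02695891] [-0.4 -0.  -1.3] [0.09 0.55 0.01] [-0.18  0.93 -0.68  1.64  1.41  0.8   0.37]
err in staple frame [-0.28288342  1.6041075  -0.33810946]
[[-0.0072,-0.003,0.0004,-0.04,0.09,5.57,0],[-0.0086,-0.0035,0,0,0,6.0,0],[-0.0087,-0.0036,0,0,0,6.0,0],[-0.0086,-0.0036,0,0,0,6.0,0],[-0.0087,-0.0036,0,0,0,6.0,0]]
```

View pics/scene12c.png

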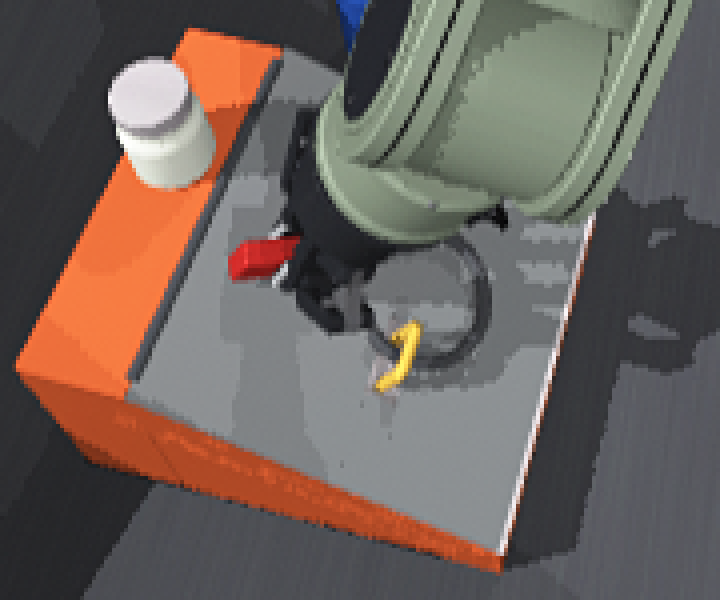

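The bar now runs beneath the yellow bar of the hoop and comes out on its far side near (375,315), so the staple is threaded. I'll keep swinging.

```bash
python3 -m crank '[[[-0.0086,-0.0036,0,0,0,6,0],[-0.0087,-0.0036,0,0,0,6,0],[-0.0087,-0.0036,0,0,0,6,0],[-0.0086,-0.0036,0,0,0,6,0],[-0.0087,-0.0036,0,0,0,6,0]]]'
python3 - <<'E'
from h import *
p,R,o=cur();pt,Rt=lockpose(90,6,-1,-1);print('err in staple frame',RS.T@(pt-p),Ro.from_matrix(R.T@Rt).as_rotvec(degrees=True),o['ft_force'].round(1),o['wrist_torque'].round(2),o['qpos'].round(2))
E
python3 -m crank '[[[-0.0086,-0.0036,0,0,0,6,0],[-0.0087,-0.0036,0,0,0,6,0],[-0.0087,-0.0036,0,0,0,6,0],[-0.0086,-0.0036,0,0,0,6,0],[-0.0087,-0.0036,0,0,0,6,0]]]'
python3 - <<'E'
from h import *
p,R,o=cur();pt,Rt=lockpose(120,6,-1,-1);print('err in staple frame',RS.T@(pt-p),Ro.from_matrix(R.T@Rt).as_rotvec(degrees=True),o['ft_force'].round(1),o['wrist_torque'].round(2),o['qpos'].round(2))
snap("scene","13")
im=cv2.imread("pics/scene13.png");im=cv2.resize(im[220:370,110:290],None,fx=4,fy=4,interpolation=cv2.INTER_NEAREST);cv2.imwrite("pics/scene13c.png",im)
p1,R1,o=cur();print('err in staple frame',RS.T@(pt-p1))
fitarc("13",(p,R),"scene")
rows(p,R,[lockpose(120+6*k,6,-1,-1) for k in range(1,6)])
E
```

```text
clock: 18.3
eef_pos: [634.3, 193.6, 166.0]
orientation: [2.021, 1.856, 0.462]
ft_force: [-1.5, -0.6, -1.4]
gripper_width: 14.9
err in staple frame [ 0.51969424 -0.22339572 -0.55442647] [-0.01381051 -0.0024471   0.11115569] [-1.5 -0.6 -1.4] [-0.    0.55  0.01] [-0.12  0.9  -0.64  1.74  1.46  0.73 -0.19]
clock: 18.8
eef_pos: [607.8, 157.7, 153.6]
orientation: [2.499, 1.304, 0.592]
ft_force: [-0.5, 0.5, -1.8]
gripper_width: 15.2
err in staple frame [ 0.71425023 -0.32972929 -0.59125746] [-0.00845098 -0.00477874  0.11093102] [-0.5  0.5 -1.8] [-0.04  0.6   0.01] [-0.07  0.88 -0.62  1.88  1.62  0.68 -0.88]
err in staple frame [ 1.66926121  0.74768774 -0.4260699 ]
scene n 239 arc centre offset in hook xy [-2.7  3.1] in staple frame [-0.8  4.1  0. ] z 6.4 tip ang [24. 29.] ang range [ 41. 249.]
[[-0.0086,-0.0028,0.0006,-0.01,0,6.11,0],[-0.0086,-0.0036,0,0,0,6.0,0],[-0.0087,-0.0036,0,0,0,6.0,0],[-0.0087,-0.0035,0,0,0,6.0,0],[-0.0086,-0.0036,0,0,0,6.0,0]]
```

View pics/scene13c.png

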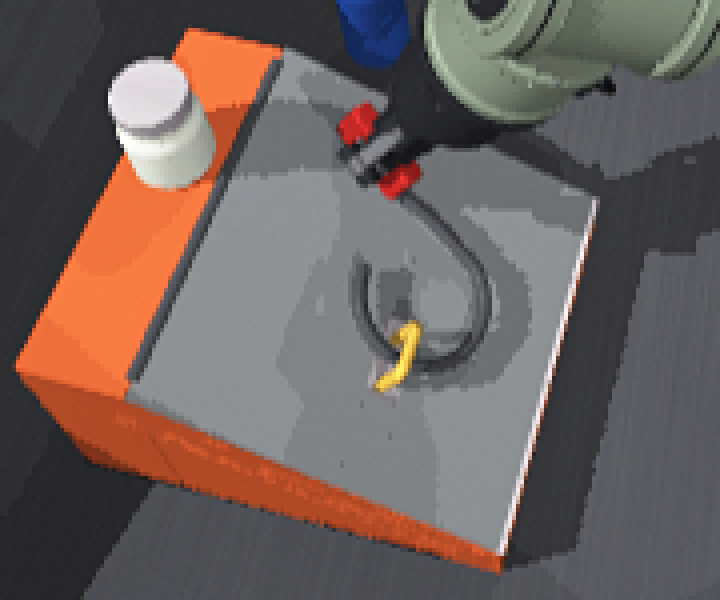

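```bash
python3 - <<'E'
from h import *
p,R,o=cur()
pt,Rt=lockpose(120,6,-1,-1)
rows(pt+RS@[-.8,0,.5],Rt,[lockpose(120+6*k,6,-1,-2) for k in range(1,6)])
E
```

```text
[[-0.0091,-0.0024,0.0005,0,0.0,6.0,0],[-0.0087,-0.0036,0,0,0.0,6.0,0],[-0.0086,-0.0035,0,0,0.0,6.0,0],[-0.0087,-0.0036,0,0.0,0,6.0,0],[-0.0087,-0.0036,0,0,0,6.0,0]]
```

```bash
python3 -m crank '[[[-0.0091,-0.0024,0.0003,0,0,6,0],[-0.0087,-0.0036,0,0,0,6,0],[-0.0087,-0.0036,0,0,0,6,0],[-0.0086,-0.0036,0,0,0,6,0],[-0.0087,-0.0036,0,0,0,6,0]]]'
python3 - <<'E'
from h import *
p,R,o=cur();pt,Rt=lockpose(150,6,-1,-2);print('err in staple frame',RS.T@(pt-p),Ro.from_matrix(R.T@Rt).as_rotvec(degrees=True),o['ft_force'].round(1),o['wrist_torque'].round(2),o['qpos'].round(2))
E
python3 -m crank '[[[-0.0086,-0.0036,0,0,0,6,0],[-0.0087,-0.0036,0,0,0,6,0],[-0.0087,-0.0036,0,0,0,6,0],[-0.0086,-0.0036,0,0,0,6,0],[-0.0087,-0.0036,0,0,0,6,0]]]'
python3 - <<'E'
from h import *
p,R,o=cur();pt,Rt=lockpose(180,6,-1,-2);print('err in staple frame',RS.T@(pt-p),Ro.from_matrix(R.T@Rt).as_rotvec(degrees=True),o['ft_force'].round(1),o['wrist_torque'].round(2),o['qpos'].round(2))
E
```

```text
clock: 19.35
eef_pos: [570.2, 140.1, 134.2]
orientation: [2.844, 0.635, 0.693]
ft_force: [-0.4, 0.2, -1.8]
gripper_width: 15.3
err in staple frame [-0.22892593 -0.52792156 -0.30140134] [ 0.00065156 -0.01615963  0.17877149] [-0.4  0.2 -1.8] [-0.07  0.6  -0.01] [-0.02  0.91 -0.7   2.03  1.81  0.77 -1.62]
clock: 19.85
eef_pos: [529.8, 147.4, 112.4]
orientation: [3.024, -0.128, 0.754]
ft_force: [0.2, -0.4, -1.4]
gripper_width: 15.4
err in staple frame [-0.13709952 -0.70597243 -0.26489533] [ 0.00289381 -0.00662819  0.16971005] [ 0.2 -0.4 -1.4] [-0.01  0.73 -0.02] [-0.02  0.98 -0.83  2.16  1.91  0.94 -2.32]
```

```bash
python3 -m crank '[[[-0.0072,-0.003,0,0,0,5,0],[-0.0072,-0.003,0,0,0,5,0],[0,0,0,0,0,0,0],[0,0,0,0,0,0,0],[0,0,0,0,0,0,0]]]'
python3 - <<'E'
from h import *
p,R,o=cur();pt,Rt=lockpose(190,6,-1,-2);print('err in staple frame',RS.T@(pt-p),Ro.from_matrix(R.T@Rt).as_rotvec(degrees=True),o['ft_force'].round(1),o['wrist_torque'].round(2),o['qpos'].round(2))
snap("scene","14");p,R,_=cur()
im=cv2.imread("pics/scene14.png");im=cv2.resize(im[220:370,110:290],None,fx=4,fy=4,interpolation=cv2.INTER_NEAREST);cv2.imwrite("pics/scene14c.png",im)
fitarc("14",(p,R),"scene")
E
```

```text
clock: 20.35
eef_pos: [518.5, 154.4, 106.1]
orientation: [-3.004, 0.389, -0.755]
ft_force: [0.8, 1.1, -1.2]
gripper_width: 14.8
err in staple frame [-0.91512954 -0.24555865 -0.24151129] [ 0.02582168 -0.02522094  0.23710985] [ 0.8  1.1 -1.2] [-0.01  0.73  0.01] [-0.03  1.   -0.87  2.19  1.92  1.   -2.53]
scene n 241 arc centre offset in hook xy [-4.3  0. ] in staple frame [ 0.8  4.3 -0. ] z 6.3 tip ang [26. 29.] ang range [ 41. 251.]
```

View pics/scene14c.png

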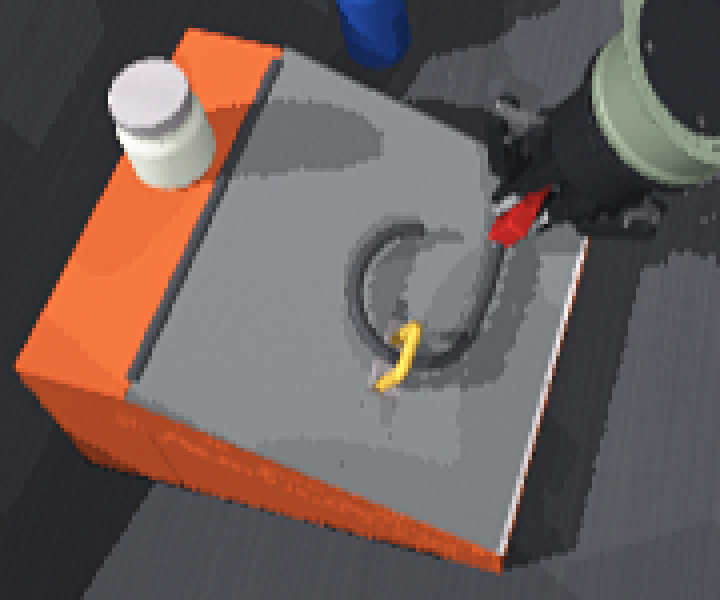

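```bash
python3 -m crank '[[[0,0.002,0.001,0,0,0,0],[0,0,0.001,0,0,0,0],[0,0,0.001,0,0,0,0],[0,0,0.001,0,0,0,0],[0,0,0,0,0,0,0]]]'
```

```text
clock: 20.9
eef_pos: [519.6, 152.3, 102.1]
orientation: [-3.003, 0.395, -0.754]
ft_force: [0.2, -0.6, -1.8]
gripper_width: 14.8
```

```bash
python3 -m crank '[[[0,0,0.0005,0,0,0,0],[0,0,0.0005,0,0,0,0],[0,0,0.0005,0,0,0,0],[0,0,0,0,0,0,0],[0,0,0,0,0,0,0]]]'
```

```text
clock: 21.4
eef_pos: [520.3, 152.3, 100.9]
orientation: [-3.002, 0.395, -0.754]
ft_force: [-0.3, -0.6, -1.3]
gripper_width: 15.4
```

```bash
python3 -m crank '[[[0,0,0.0005,0,0,0,0],[0,0,0.0005,0,0,0,0],[0,0,0.0005,0,0,0,0],[0,0,0.0005,0,0,0,0],[0,0,0,0,0,0,0]]]'
python3 - <<'E'
from h import *
p,R,o=cur();Rh=R@RTH.T;print('underside over lid',RS.T@(p-Rh@TH-SO), (RS.T@Rh).round(3)[:,2],o['ft_force'].round(2),o['wrist_torque'].round(2))
E
```

```text
clock: 21.9
eef_pos: [520.6, 152.3, 100.2]
orientation: [-3.002, 0.393, -0.755]
ft_force: [-21.7, -6.3, 33.1]
gripper_width: 15.0
underside over lid [-1.73104699e+01 -8.13635299e+01 -1.61974565e-02] [-0.001 -0.     1.   ] [-21.73  -6.31  33.14] [-1.22  1.09 -0.71]
```

```bash
python3 -m crank '[[[0,0,-0.0006,0,0,0,0],[0,0,-0.0002,0,0,0,0],[0,0,0,0,0,0,0],[0,0,0,0,0,0,0],[0,0,0,0,0,0,0]]]'
```

```text
clock: 22.4
eef_pos: [520.6, 152.3, 100.3]
orientation: [-3.002, 0.394, -0.755]
ft_force: [-10.1, -3.1, 14.9]
gripper_width: 15.1
```

```bash
python3 -m crank '[[[0,0,-0.0004,0,0,0,0],[0,0,0,0,0,0,0],[0,0,0,0,0,0,0.3],[0,0,0,0,0,0,0.35],[0,0,0,0,0,0,0.35]]]'
python3 - <<'E'
from h import *
o=cur()[2];print(o['ft_force'],o['gripper_width'])
snap("scene","15")
im=cv2.imread("pics/scene15.png");im=cv2.resize(im[220:370,110:290],None,fx=4,fy=4,interpolation=cv2.INTER_NEAREST);cv2.imwrite("pics/scene15c.png",im)
E
```

```text
clock: 22.9
eef_pos: [520.8, 152.3, 100.2]
orientation: [-3.002, 0.395, -0.754]
ft_force: [-0.4, -0.3, -0.1]
gripper_width: 29.7
[-0.38884752 -0.31460294 -0.10685216] 29.73563251882696
```

View pics/scene15c.png

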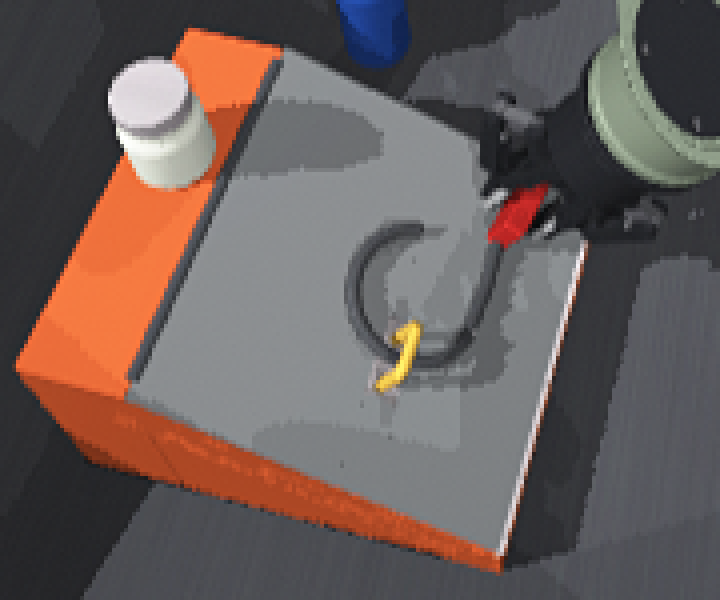

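```bash
python3 -m crank '[[[0,0,-0.003,0,0,0,0.45],[0,0,-0.008,0,0,0,0.45],[0,0,-0.015,0,0,0,0.45],[0,0,-0.025,0,0,0,0.45],[0,0,-0.03,0,0,0,0.45]]]'
python3 -m crank '[[[0,0,-0.03,0,0,0,0.45],[0,0,-0.03,0,0,0,0.45],[0,0,-0.03,0,0,0,0.45],[0,0,-0.02,0,0,0,0.45],[0,0,0,0,0,0,0.45]]]'
python3 - <<'E'
from h import *
p,R,o=cur();print(p,o['qpos'].round(2))
for n in("top","scene"):
    snap(n,"16")
im=cv2.imread("pics/scene16.png");im=cv2.resize(im[220:370,110:290],None,fx=4,fy=4,interpolation=cv2.INTER_NEAREST);cv2.imwrite("pics/scene16c.png",im)
n="scene";d=np.load("pics/scene16d.npy");C=cloud(n,d);S=(C-SO)@RS
rr=np.hypot(S[...,0],S[...,1]+42)
s=(d>0)&(abs(rr-42)<9)&(S[...,2]>2.5)&(S[...,2]<14);q=S[s]
f=least_squares(lambda v:np.hypot(q[:,0]-v[0],q[:,1]-v[1])-42,[0,-42],loss='soft_l1',f_scale=3);c=f.x
a=np.degrees(np.arctan2(q[:,1]-c[1],q[:,0]-c[0]))
print('arc centre',c,'z top',np.median(q[:,2]),'angles',np.sort(a)[[0,3,-4,-1]].round(),s.sum())
print('hist',np.histogram(a%360,bins=range(0,361,15)))
E
```

```text
clock: 23.45
eef_pos: [481.9, 155.6, 172.4]
orientation: [-3.003, 0.395, -0.753]
ft_force: [0.6, 0.5, 0.0]
gripper_width: 38.6
clock: 23.95
eef_pos: [430.7, 160.7, 271.3]
orientation: [-3.0, 0.394, -0.759]
ft_force: [-0.4, 0.9, -0.1]
gripper_width: 38.6
[430.68432739 160.69081533 271.28073008] [-0.02  0.56 -1.    2.26  1.42  0.87 -2.3 ]
arc centre [ -0.24943189 -41.40969146] z top 7.029405493959358 angles [-180. -176.  177.  179.] 289
hist (array([17, 13, 18, 16, 18, 16,  4, 15, 15, 17, 16, 14, 15, 16,  6,  1,  0,
        0,  1, 14, 16, 13, 15, 13]), array([  0,  15,  30,  45,  60,  75,  90, 105, 120, 135, 150, 165, 180,
       195, 210, 225, 240, 255, 270, 285, 300, 315, 330, 345, 360]))
```

View pics/scene16c.png

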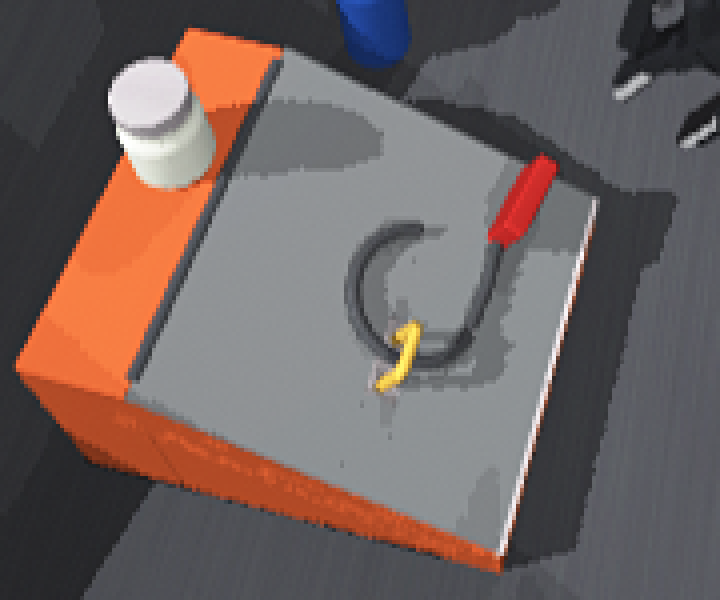

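View pics/top16.png

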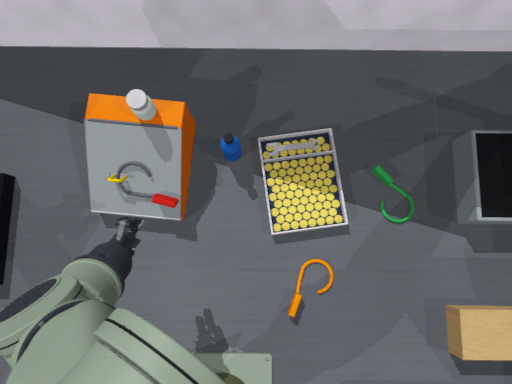

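```bash
python3 - <<'E'
from h import *
# bystanders unchanged? compare colour regions before/after
a=np.load("pics/top1p.npy").astype(int);b=np.load("pics/top16p.npy").astype(int)
for nm,(r0,r1,c0,c1) in dict(jar=(85,125,125,160),bottle=(130,165,218,245),spanner=(135,160,262,325)).items(): print(nm,np.abs(a-b)[r0:r1,c0:c1].mean().round(2))
print(cur()[2]['joint_vel'].round(3),cur()[2]['ft_force'].round(1));print(arm.sign_off())
E
```

```text
jar 8.0
bottle 52.31
spanner 23.92
[ 0.     0.035  0.01   0.     0.008  0.003 -0.005] [-0.6 -1.   0.2]
the job is handed in; nothing more can be done
None
```

```bash
python3 - <<'E'
import numpy as np
a=np.load("pics/top0p.npy").astype(int);b=np.load("pics/top16p.npy").astype(int)
for nm,(r0,r1,c0,c1) in dict(jar=(85,118,128,157),bottle=(130,165,218,245),spanner=(135,160,262,325)).items(): print(nm,np.abs(a-b)[r0:r1,c0:c1].mean().round(2))
E
```

```text
jar 2.67
bottle 3.61
spanner 6.02
```

The job is handed in at about 24 s of the 67 s allowed. The lid is shut with the staple out through its slot. The red-handled hook is threaded through the staple and lies released on the lid.

**Final state:**
- **Lid:** I pressed it onto its stop with about 24 N; the plane fitted afterwards matches the shut 28° slope.
- **Hook:** I swung it through the staple about 6 mm above the lid, then lowered and released it.
    - The last fit puts the arc centre about 0.6 mm from where it should be.
    - The staple sits at about 190° round the arc, in the half nearer the handle (145–260°).
    - The top of the bar is at about lid level plus 9 mm, within camera error, so it lies flat.
- **Bystanders:** Bottle, jar and spanner look unmoved in the first and last top pictures. My first numeric comparison gave large differences because the arm hid them in the reference picture. I repeated it against the first picture only after handing in: small changes remain, largest for the spanner, and I took these for lighting and shadow.

**What did not go to plan:**
- In the hand, the hook showed a 5–6 mm offset along its handle compared with just after the grasp. I could not tell for certain whether it slipped or the calibration was off. I corrected it from camera fits, and those disagreed with each other by 2–4 mm.
- The tip's first entry into the staple was hidden from both cameras. I watched the wrist force there, which stayed near zero, and saw the bar through the staple in the next picture.
- Lowering the hook briefly gave about 40 N at the wrist, through the held hook. I backed off before letting go.
- I stopped the swing at 190° instead of the planned 203° to keep the last joint within its range.

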